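Close the loose cover screw on the nail-dust extractor

ROBOT

A 6-joint arm with a two-finger parallel gripper is mounted at the origin on the work surface. World frame = base frame: x ahead of the robot, y to its left, z up, the work surface at z = 0. Lengths are in m, angles in rad, forces in N, time in s.
With the tool pointing down it reaches from about 0.35 to 0.85 m from the base axis. Payload 8.1 kg.
Tool frame: the origin (TCP) lies midway between the tips of the shut fingers; the grasp point (between the pads) lies behind it (bot.tcp_to_grasp is the x of the grasp point in the tool frame, in m); x points along the fingers, z is the direction in which the jaws open and shut, and the axes are right-handed (so a half turn about x gives the same grasp; the last joint's range is limited). The gripper opens to 93 mm and grips with 3 to 60 N. Pads are 15 mm wide; open, the fingers measure 128 mm over their backs; the gripper's body (75 mm by 188 mm) begins 65 mm behind the grasp point.
Start: joints at [-1.188, 0.13, 1.488, -0, 1.523, -0.085], TCP at [0.271, -0.536, 0.179] pointing down, gripper open.
Joint ranges: [-2.96, 2.96], [-0.89, 2.26], [0.02, 2.5], [-1.34, 4.48], [0, 2.73], [-2.66, 2.66]. Speed limits (rad/s): [2.39, 2.39, 2.79, 3.14, 3.14, 3.14].

INTERFACE

Orientations are given as a rotation vector (axis times angle).
In Python, from cell import bot gives the robot as it stands.
- The arm moves only by the tool servo_tool, never from a script. Its argument "deltas" is a list of rows, each a list of 3 entries, a list of its own where there are three numbers: the shift along the world's x, y, z in mm, then the turn, a rotation vector about the world's x, y, z in units of 8 degrees (1.0 is 8 degrees), then the opening, from 0 (shut) to 1 (fully open). A call has exactly 8 rows; each row is the pose to reach, as a shift and turn from the pose commanded when the call began; what a row does not reach only later rows make up. A row lasts 1/10 s, in which the tool goes at most 50 mm and 8.59 degrees, less where a joint would pass 70% of its speed; a pose out of reach is approached as far as the arm can. A call with a gripper value outside its range is refused whole. The fingers move at their own pace and stop on an object; "squeeze" is the grip in N (left out, the last holds). Time passes only in rows, so rows that repeat a pose let the fingers close, or fill a call up. It gives the time, the measured TCP pose, the force and the opening at its end, in the units of the state.
- bot.sense(): the state, without advancing time (a new reading comes with each control period).
- bot.capture(name): name is "side" or "top" or "wrist"; returns a dict with "image" (480x640x3 uint8, red, green, blue), "fx", "fy", "cx", "cy" (pixels), "distortion" ([k1, k2, p1, p2, k3] as OpenCV has them; the pictures are not rectified), "rvec" (rotation vector, rad) and "tvec" (3), from world to camera coordinates, as OpenCV has them. Camera axes: x right, y down, z forward; pixel columns grow to the right and rows downward; lengths in m; the calibration is good to about 2 mm. A picture is of the moment at which its call begins. There is no depth.
- bot.sign_off(): hands the job in, once; it reports no verdict.
The state is a dict: "clock": time; "joints": joint angles; "qvel": joint speeds; "joint_torque": joint torques, N m; "position": TCP position; "tcp_rot": TCP orientation; "ft_force": force on the tool from outside, world axes, zero at the start; "moment": the same for the moment, N m; "gripper_width": opening from 0.0 (shut) to 1.0 (fully open).
Only numpy, scipy, OpenCV 4.12 (cv2) and the standard library are available. Lean on these libraries where they do the work, as an engineer would, in place of code of your own. Each camera call takes 0.05 s, during which the arm holds its last target.

TASK

The filter cover of the nail-dust extractor has two slotted quarter-turn screws, and one has been left undone, its slot pointing across the box. Take the slot key from its wooden stand, turn the undone screw clockwise with it until it is fully home, slot parallel to the long sides of the box like the other one, and put the key back upright in its stand. Leave the screw that is already home as it is.

Things in the scene. Friction and masses are not known exactly. Their poses are not given: they have to be found in the camera images.
- extractor: Low white fixed box, 200 mm deep (x), 280 mm wide (y), 60 mm tall, round grille in the middle of its grey top. Origin: centre of its underside, z up. Two identical round steel screw heads, 36 mm across, 14 mm tall, stand on thin black washers on its top, 100 mm either side of its centre along y. Which of the two is undone varies.
- loose_screw (a joint): Angle of the undone captive screw, about the vertical, growing clockwise seen from above: 0 = undone, slot parallel to the box's short sides; 1.571 (90 degrees) = fully home at a hard stop, slot parallel to the long sides. Starts between 0 and 0.35. It turns stiffly (about 0.08 N m) and stays where it is left.
- loose_slot (a point): Centre of the floor of the undone screw's slot, on the screw's vertical axis. The straight slot is 9 mm wide, 10 mm deep and open at both ends; it runs along this point's x axis (z is up), and the axes turn with the screw. The floor lies 66 mm above the table, the rim of the head 76 mm.
- tight_screw (a joint): Angle of the other screw, at the opposite end of the box, already home (starts between 1.48 and 1.57; values mean the same). To be left as it is.
- key: Slot key, 105 mm tall, 0.12 kg, upright in its stand. Origin: centre of its blade's lower edge; z up, x along the blade's width. Steel blade 30 mm wide (x), 5 mm thick (3 mm in the lowest 4 mm), to z = 32 mm; 12 mm shaft; guard plate 60 (x) by 36 mm, z = 50 to 55; flat black paddle handle 42 mm wide (x), 14 mm thick (y), z = 55 to 105, to be gripped across its 14 mm.
- stand_hole0 (a point): Centre of the hole's mouth in the top of the fixed wooden key stand (80 by 56 mm, 60 mm tall). The hole goes right through, 46 mm along x, 24 mm along y, z up. Put away, the key's guard lies flat on the stand and its blade edge hangs 50 mm below this point, 10 mm above the table. The key's x axis starts within 4 degrees of this x axis; either way round will do.

How it is judged:
By the outcome, as a careful person would: the job done as asked, in the order asked, and still so for the second after the job is handed in, with the robot touching nothing.
It also fails if it takes over 54 s, if anything falls off the work surface, if the arm or the gripper's body presses on something with over 40 N, if the wrist force passes 120 N, or if a joint passes its speed limit or range.

## Working session

There is one attempt and no reset: what is moved stays moved. The work goes in short steps, Python scripts to look and compute and a tool call to move; the robot and the scene stay as the last step left them, time stands still between calls to the robot, and variables do not carry over. Pictures are saved under pics/ and viewed, and the job is handed in when it is done.

Besides the shell and the picture viewer there is one more tool, called after ">>>" as name(argument=value, ...) on one line, values as JSON. servo_tool: Moves the arm, as the interface text tells. Its arguments: {"type":"object","properties":{"deltas":{"type":"array","items":{"type":"array"}},"squeeze":{"type":"number"}},"required":["deltas"]}

```bash
ls; mkdir -p pics
cat > h.py <<'E'
import numpy as np, cv2
from cell import bot
def cap(n,f):
    c=bot.capture(n); cv2.imwrite('pics/'+f+'.png',c['image'][:,:,::-1]); np.save('pics/'+f+'.npy',c,allow_pickle=True); return c
def load(f): return np.load('pics/'+f+'.npy',allow_pickle=True).item()
def ray(c,uv):
    K=np.array([[c['fx'],0,c['cx']],[0,c['fy'],c['cy']],[0,0,1.]])
    p=cv2.undistortPoints(np.array(uv,float).reshape(-1,1,2),K,np.array(c['distortion'],float)).reshape(-1,2)
    R=cv2.Rodrigues(np.array(c['rvec'],float))[0]; t=np.array(c['tvec'],float).ravel()
    d=np.c_[p,np.ones(len(p))]@R
    return -R.T@t,d
def onplane(c,uv,z):
    o,d=ray(c,uv); return o+d*((z-o[2])/d[:,2])[:,None]
def proj(c,X):
    K=np.array([[c['fx'],0,c['cx']],[0,c['fy'],c['cy']],[0,0,1.]])
    return cv2.projectPoints(np.array(X,float).reshape(-1,3),np.array(c['rvec'],float),np.array(c['tvec'],float),K,np.array(c['distortion'],float))[0].reshape(-1,2)
E
python3 - <<'E'
from h import *
s=bot.sense(); print(s, bot.tcp_to_grasp)
for n in ('side','top','wrist'):
    c=cap(n,n+'0'); print(n,ray(c,[[320,240]]))
E
```

```text
pics
{'clock': 0.0, 'joints': array([-1.18838763e+00,  1.31146828e-01,  1.48926661e+00, -1.28355446e-05,
        1.52300850e+00, -8.54220090e-02]), 'qvel': array([ 0.00026934, -0.00125302, -0.00072567, -0.0002328 , -0.00110193,
        0.00054183]), 'joint_torque': array([-3.50173323e-03, -5.59843755e+01, -4.91765034e+01,  7.63827679e-02,
        3.52920243e-02, -1.36303606e-04]), 'position': array([ 0.27033403, -0.53493071,  0.17810304]), 'tcp_rot': array([ 0.85914582,  1.3964276 , -0.85738066]), 'ft_force': array([ 0.05840255, -0.92075036, -0.46425517]), 'moment': array([ 0.0058117 , -0.01671691, -0.0035501 ]), 'gripper_width': 1.0032418846367366} -0.0188
side (array([0.19148086, 0.35890201, 0.47101365]), array([[ 0.5550637 , -0.55977258, -0.61541493]]))
top (array([0.40982144, 0.01576167, 0.81137077]), array([[ 0.14765063, -0.01109174, -0.98907861]]))
wrist (array([ 0.3448813 , -0.49783325,  0.38239541]), array([[-0.27825735, -0.14956792, -0.94904187]]))
```

View pics/top0.png

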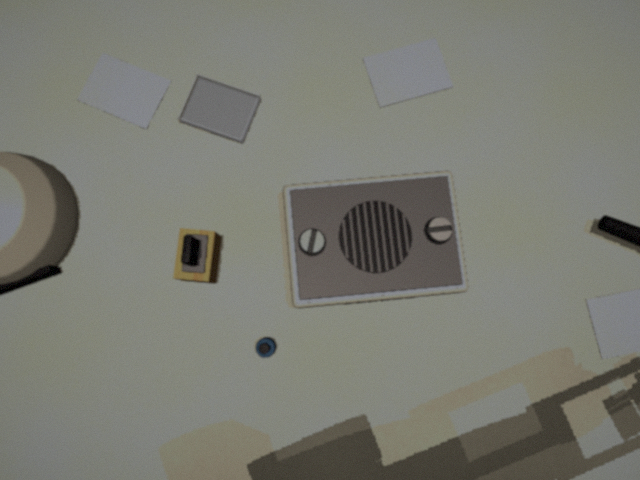

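View pics/side0.png

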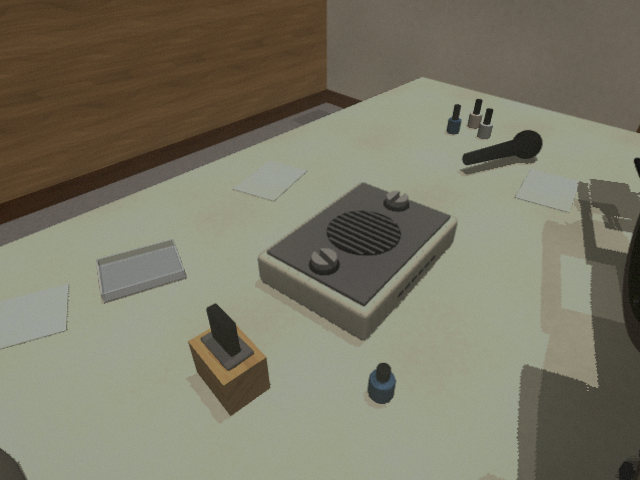

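View pics/wrist0.png

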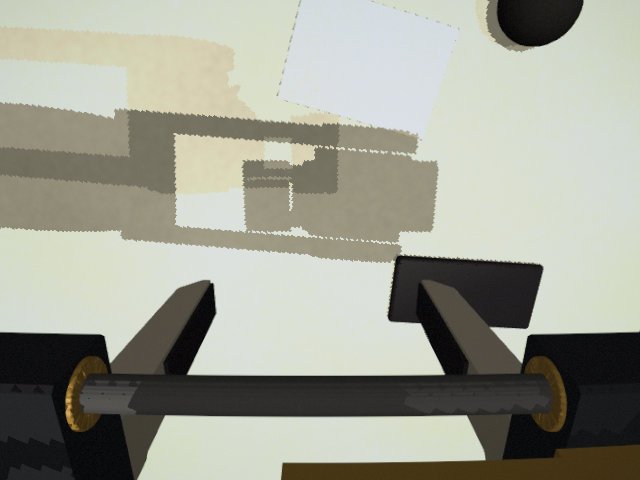

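Run:
```python
from h import *
c=load('top0'); im=c['image'][:,:,::-1]
print(onplane(c,[[320,240],[420,240],[320,340],[313,241],[440,230]],0.076))
a=cv2.resize(im[215:295,165:245],None,fx=7,fy=7,interpolation=cv2.INTER_CUBIC)
b=cv2.resize(im[160:310,275:475],None,fx=4,fy=4,interpolation=cv2.INTER_CUBIC)
cv2.imwrite('pics/a0.png',a);cv2.imwrite('pics/b0.png',b)
c=load('side0'); im=c['image'][:,:,::-1]
cv2.imwrite('pics/s0.png',cv2.resize(im[295:415,180:280],None,fx=5,fy=5,interpolation=cv2.INTER_CUBIC))
```

```text
[[ 0.51959832  0.00751506  0.076     ]
 [ 0.52110878 -0.14685113  0.076     ]
 [ 0.36858079  0.0063175   0.076     ]
 [ 0.5179345   0.01828853  0.076     ]
 [ 0.53708156 -0.17830899  0.076     ]]
```

View pics/a0.png

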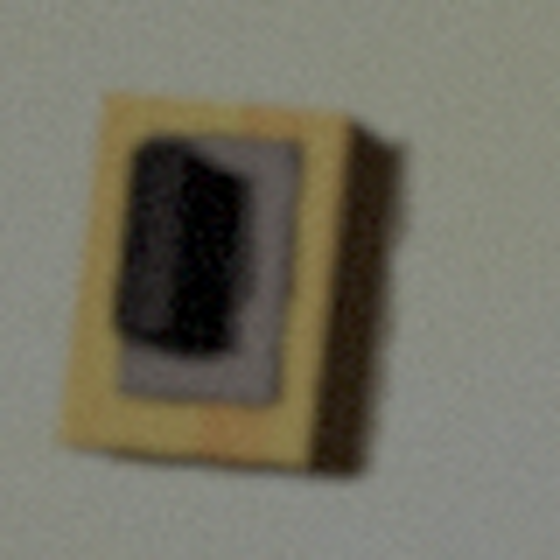

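View pics/b0.png

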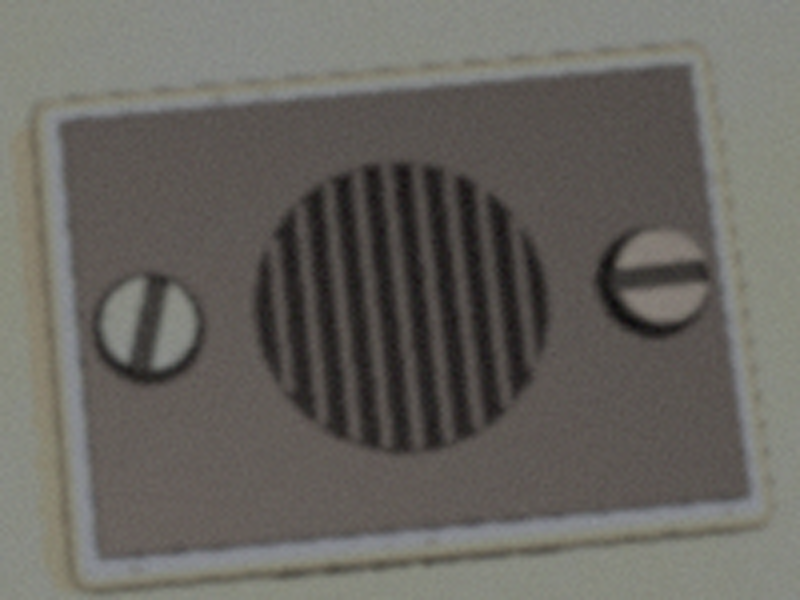

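View pics/s0.png

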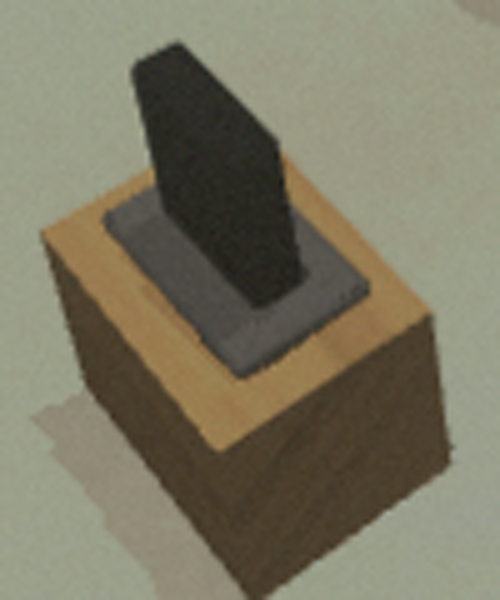

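```bash
cat > meas.py <<'E'
from h import *
def fitrect(m):
    cs=cv2.findContours(m,cv2.RETR_EXTERNAL,cv2.CHAIN_APPROX_NONE)[0]
    k=max(cs,key=cv2.contourArea); return k
c=load('top0'); im=c['image']; hsv=cv2.cvtColor(im,cv2.COLOR_RGB2HSV)
# print sample colours
for n,(u,v) in dict(wood=(181,262),woodside=(217,250),guard=(203,255),hand=(186,250),bl=(196,250),top=(380,190),rim=(288,240),screw=(305,240),slot=(313,241),screw2=(440,223),slot2=(440,230),table=(250,300)).items(): print(n,im[v,u],hsv[v,u])
E
python3 meas.py
python3 - <<'E'
from h import *
s=bot.sense(); R=cv2.Rodrigues(s['tcp_rot'])[0]; print(R.round(3))
E
```

```text
wood [90 80 52] [ 22 108  90]
woodside [42 28 22] [  9 121  42]
guard [94 85 82] [ 8 33 94]
hand [33 30 31] [170  23  33]
bl [15 14 14] [ 0 17 15]
top [83 77 76] [ 4 22 83]
rim [125 121 105] [ 24  41 125]
screw [136 138 133] [ 42   9 138]
slot [67 63 59] [15 30 67]
screw2 [132 123 118] [ 11  27 132]
slot2 [68 63 59] [13 34 68]
table [136 137 133] [ 38   7 137]
[[-0.001  0.893  0.451]
 [ 0.001  0.451 -0.893]
 [-1.     0.    -0.001]]
```

```bash
cat > meas.py <<'E'
from h import *
def big(m):
    cs=cv2.findContours(m,cv2.RETR_EXTERNAL,cv2.CHAIN_APPROX_NONE)[0]
    return max(cs,key=cv2.contourArea)
def mask(b): return (b*255).astype(np.uint8)
c=load('top0'); im=c['image']; hsv=cv2.cvtColor(cv2.medianBlur(im,3),cv2.COLOR_RGB2HSV)
H,S,V=[hsv[:,:,i] for i in range(3)]
# stand top
m=mask((S>70)&(V>60)); m[:, :165]=0; m[:,245:]=0; m[:215]=0; m[295:]=0
k=big(m); P=onplane(c,k[:,0,:],0.06)[:,:2].astype(np.float32)
r=cv2.minAreaRect(P*1000); print('stand',r)
# box dark top: grey inset region, plane 0.06
m=mask((V<105)&(S<60)); m[:165]=0; m[310:]=0; m[:,:280]=0;m[:,475:]=0
m=cv2.morphologyEx(m,cv2.MORPH_OPEN,np.ones((3,3)))
k=big(m); P=onplane(c,k[:,0,:],0.06)[:,:2].astype(np.float32)
r=cv2.minAreaRect(P*1000); print('box inset',r)
# screws: bright discs minus slot
for (u,v) in ((313,241),(440,230)):
    x0,y0=u-18,v-18
    g=cv2.resize(im[y0:y0+36,x0:x0+36],None,fx=8,fy=8,interpolation=cv2.INTER_CUBIC).mean(2)
    yy,xx=np.mgrid[:288,:288]; near=(xx-144)**2+(yy-144)**2<120**2
    m=mask((g>100)&near)
    cs=[q for q in cv2.findContours(m,cv2.RETR_EXTERNAL,cv2.CHAIN_APPROX_NONE)[0] if cv2.contourArea(q)>1500]
    allp=np.vstack(cs)[:,0,:]
    px=(allp+.5)/8-.5+[x0,y0]
    P=onplane(c,px,0.076)[:,:2]*1000
    hull=cv2.convexHull(P.astype(np.float32)); e=cv2.fitEllipse(hull); mc=cv2.minEnclosingCircle(hull)
    # slot direction: line joining the two half-disc centroids, perpendicular
    cen=[onplane(c,((q[:,0,:].mean(0)+.5)/8-.5+[x0,y0])[None],0.076)[0,:2] for q in cs]
    cen2=[]
    for q in cs:
        M=cv2.moments(q); cen2.append(onplane(c,[[(M['m10']/M['m00']+.5)/8-.5+x0,(M['m01']/M['m00']+.5)/8-.5+y0]],0.076)[0,:2]*1000)
    print('screw',e,mc,len(cs),cen2)
    if len(cs)==2:
        d=cen2[1]-cen2[0]; print('perp dir deg',np.degrees(np.arctan2(d[1],d[0]))%180-90,'mid',(cen2[0]+cen2[1])/2,np.linalg.norm(d))
# handle top, guard
x0,y0=165,215
up=cv2.resize(im[y0:295,x0:245],None,fx=7,fy=7,interpolation=cv2.INTER_CUBIC)
f=lambda pts:(np.array(pts,float)+.5)/7-.5+[x0,y0]
print('guard corners TR BR BL',onplane(c,f([[302,140],[278,403],[118,390]]),0.065)*1000)
print('handle top TL BL ',onplane(c,f([[137,145],[115,330]]),0.115)*1000)
E
python3 meas.py
```

```text
stand ((496.4913024902344, 203.7891387939453), (58.73152542114258, 81.47439575195312), 85.3175277709961)
box inset ((528.8087158203125, -79.05485534667969), (176.0000762939453, 255.13235473632812), 5.949361801147461)
screw ((518.9714965820312, 20.212181091308594), (35.5549201965332, 36.06137466430664), 163.0003662109375) ((518.8771362304688, 20.259519577026367), 18.100982666015625) 2 [array([516.86845497,  10.31727144]), array([520.89568451,  30.18834292])]
perp dir deg -11.456840335930849 mid [518.88206974  20.25280718] 20.27506003901639
screw ((539.85400390625, -178.95069885253906), (35.086273193359375, 35.89888381958008), 66.09945678710938) ((539.8453369140625, -178.9856414794922), 18.05673599243164) 2 [array([ 529.48167037, -179.86956596]), array([ 549.99704271, -177.75028294])]
perp dir deg -84.1021401305608 mid [ 539.73935654 -178.80992445] 20.624545151573187
guard corners TR BR BL [[528.10798709 183.52027527  65.        ]
 [469.12848865 186.23920255  65.        ]
 [471.63656846 221.87789791  65.        ]]
handle top TL BL  [[518.78573511 206.78680191 115.        ]
 [479.9336356  209.34464509 115.        ]]
```

>>> servo_tool(deltas=[[[12,39,8],[0,0,1],1],[[24,78,16],[0,0,2],1],[[36,117,24],[0,0,3],1],[[48,156,32],[0,0,4],1],[[60,195,40],[0,0,5],1],[[72,234,48],[0,0,6],1],[[84,273,56],[0,0,7],1],[[96,312,64],[0,0,8],1]], squeeze=40)

```text
clock: 0.95
position: [0.3666, -0.2219, 0.2433]
tcp_rot: [-0.015, 1.571, 0.015]
ft_force: [1.3, 0.9, -0.0]
gripper_width: 0.999
```

>>> servo_tool(deltas=[[[12,39,0],[0,0,1],1],[[24,78,0],[0,0,2],1],[[36,117,0],[0,0,3],1],[[48,156,0],[0,0,4],1],[[60,195,0],[0,0,5],1],[[72,234,0],[0,0,6],1],[[84,273,0],[0,0,7],1],[[96,312,0],[0,0,8],1]])

```text
clock: 1.75
position: [0.4626, 0.0902, 0.243]
tcp_rot: [-0.884, 1.384, 0.884]
ft_force: [0.2, -0.2, 1.1]
gripper_width: 1.0
```

>>> servo_tool(deltas=[[[12,39,0],[0,0,1],0.6],[[24,78,0],[0,0,2],0.6],[[36,114,0],[0,0,2.7],0.6],[[36,114,0],[0,0,2.7],0.6],[[36,114,0],[0,0,2.7],0.6],[[36,114,0],[0,0,2.7],0.6],[[36,114,0],[0,0,2.7],0.6],[[36,114,0],[0,0,2.7],0.6]])

```text
clock: 2.55
position: [0.4986, 0.2015, 0.2435]
tcp_rot: [-1.162, 1.239, 1.161]
ft_force: [0.8, 0.1, 0.4]
gripper_width: 0.598
```

Run:
```python
from h import *
c=cap('wrist','w1'); s=bot.sense(); R=cv2.Rodrigues(s['tcp_rot'])[0]
print(s['clock'],s['joints'].round(3),s['position'],R[:,0].round(4),'jaw',np.degrees(np.arctan2(R[1,2],R[0,2])),s['gripper_width'],s['ft_force'])
```

```text
2.6 [ 0.289 -0.057  1.564 -0.     1.634 -1.217] [0.49868431 0.20162932 0.24348313] [ 6.e-04  1.e-04 -1.e+00] jaw 86.31074347842848 0.6014325747121417 [ 0.37776705 -0.76079071  0.04555816]
```

View pics/w1.png

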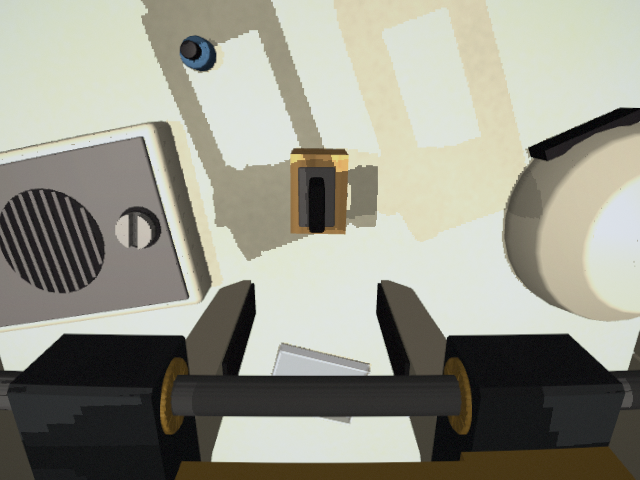

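Run:
```python
from h import *
c=load('w1'); im=c['image'][:,:,::-1]
cv2.imwrite('pics/w1z.png',cv2.resize(im[140:250,270:390],None,fx=5,fy=5,interpolation=cv2.INTER_CUBIC))
cv2.imwrite('pics/w1s.png',cv2.resize(im[190:270,90:190],None,fx=6,fy=6,interpolation=cv2.INTER_CUBIC))
print(proj(c,[[.5,.202,.115],[.4965,.2038,.06],[.519,.0202,.076]]))
```

```text
[[315.96782155 211.40047166]
 [317.43230101 194.01844296]
 [132.6293006  232.25292092]]
```

View pics/w1z.png

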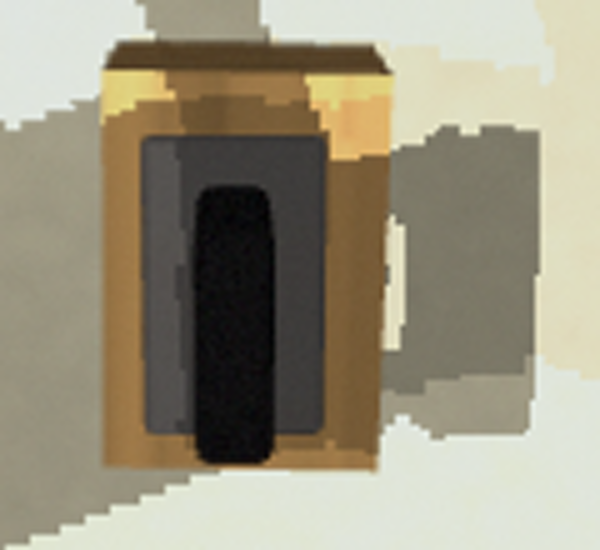

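View pics/w1s.png

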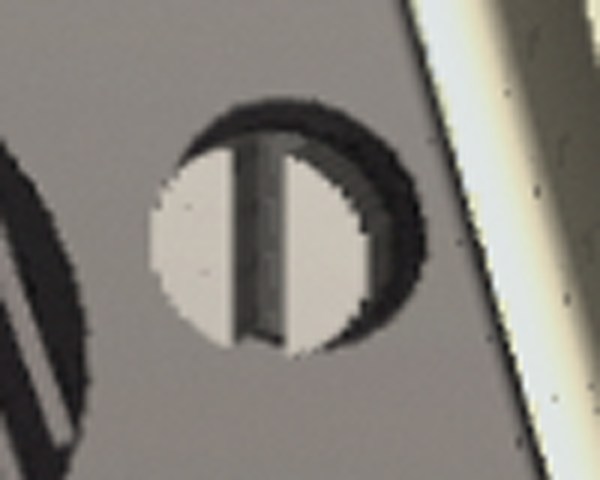

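Run:
```python
from h import *
c=load('w1'); im=c['image']
f=lambda p:(np.array(p,float)+.5)/5-.5+[270,140]
def show(n,p,z):
    P=onplane(c,f(p),z)[:,:2]*1000; r=cv2.minAreaRect(P.astype(np.float32)); print(n,P.round(1).tolist(),r)
print(ray(c,[[0,0]])[0])
show('stand',[[103,68],[392,73],[378,470],[103,468]],.06)
show('guard',[[142,135],[327,136],[323,435],[145,432]],.065)
show('handle',[[194,185],[273,185],[275,465],[195,465]],.115)
g=lambda p:(np.array(p,float)+.5)/6-.5+[90,190]
x0,y0=90,190
up=cv2.resize(im[190:270,90:190],None,fx=6,fy=6,interpolation=cv2.INTER_CUBIC)
V=up.min(2); m=((V>165)*255).astype(np.uint8); m[:, :130]=0; m[:,385:]=0; m[:120]=0; m[370:]=0
cs=[q for q in cv2.findContours(m,cv2.RETR_EXTERNAL,cv2.CHAIN_APPROX_NONE)[0] if cv2.contourArea(q)>2000]
P=onplane(c,g(np.vstack(cs)[:,0,:]),.076)[:,:2]*1000
print(cv2.minEnclosingCircle(P.astype(np.float32)),cv2.fitEllipse(cv2.convexHull(P.astype(np.float32))))
cen=[]
for q in cs:
    M=cv2.moments(q); cen.append(onplane(c,g([[M['m10']/M['m00'],M['m01']/M['m00']]]),.076)[0,:2]*1000)
d=cen[1]-cen[0]; print(cen,np.degrees(np.arctan2(d[1],d[0]))%180-90)
```

```text
[0.41516229 0.2067389  0.44760323]
stand [[455.1, 180.3], [459.6, 235.5], [539.2, 229.3], [535.1, 173.6]] ((497.35675048828125, 204.76449584960938), (55.8471794128418, 80.29622650146484), 85.29058074951172)
guard [[467.7, 187.0], [470.1, 222.2], [529.5, 218.4], [526.6, 183.0]] ((498.5913391113281, 202.72750854492188), (35.481719970703125, 59.61095428466797), 86.12489318847656)
handle [[469.7, 197.6], [470.5, 210.8], [519.5, 208.3], [518.6, 194.4]] ((494.5767822265625, 202.92124938964844), (13.92887020111084, 48.99190902709961), 86.24615478515625)
((518.3187866210938, 20.196500778198242), 18.101566314697266) ((518.4486694335938, 20.26937484741211), (35.07338333129883, 36.05598831176758), 8.929286003112793)
[array([520.19656138,  30.3922839 ]), array([516.23964033,  10.24109134])] -11.10934758510686
```

>>> servo_tool(deltas=[[[0.5,1,-30],[0,0,0],0.6],[[0.5,1,-70],[0,0,0],0.6],[[0.5,1,-110],[0,0,0],0.6],[[0.5,1,-145],[0,0,0],0.6],[[0.5,1,-162],[0,0,0],0.6],[[0.5,1,-171],[0,0,0],0.6],[[0.5,1,-171],[0,0,0],0.6],[[0.5,1,-171],[0,0,0],0.4]])

```text
clock: 3.4
position: [0.5, 0.2036, 0.0735]
tcp_rot: [-1.163, 1.237, 1.162]
ft_force: [0.9, 0.8, 1.0]
gripper_width: 0.553
```

>>> servo_tool(deltas=[[[0,0,0],[0,0,0],0.2],[[0,0,0],[0,0,0],0.1],[[0,0,0],[0,0,0],0.0],[[0,0,0],[0,0,0],0],[[0,0,0],[0,0,0],0],[[0,0,0],[0,0,0],0],[[0,0,0],[0,0,0],0],[[0,0,0],[0,0,0],0]], squeeze=45)

```text
clock: 4.2
position: [0.4992, 0.2034, 0.0723]
tcp_rot: [-1.163, 1.238, 1.163]
ft_force: [0.2, -0.7, 1.7]
gripper_width: 0.138
```

```bash
cat > st.py <<'E'
from h import *
s=bot.sense(); R=cv2.Rodrigues(s['tcp_rot'])[0]
print(s['clock'],s['position'].round(4),R[:,0].round(4),'jaw',np.degrees(np.arctan2(R[1,2],R[0,2])).round(2),s['gripper_width'],s['ft_force'].round(2),s['moment'].round(3))
E
python3 st.py
```

```text
4.2 [0.4992 0.2034 0.0723] [ 3.e-04 -1.e-04 -1.e+00] jaw 86.4 0.13810231306633855 [ 0.24 -0.69  1.66] [-0.103 -0.084 -0.057]
```

>>> servo_tool(deltas=[[[0,0,10],[0,0,0],0],[[0,0,30],[0,0,0],0],[[0,0,55],[0,0,0],0],[[0,0,80],[0,0,0],0],[[0,0,95],[0,0,0],0],[[5,-20,95],[0,0,-0.2],0],[[10,-50,95],[0,0,-0.5],0],[[15,-85,95],[0,0,-0.95],0]])

```text
clock: 5.0
position: [0.5139, 0.1183, 0.1672]
tcp_rot: [-1.064, 1.295, 1.064]
ft_force: [0.9, -0.6, -1.3]
gripper_width: 0.138
```

>>> servo_tool(deltas=[[[3,-35,0],[0,0,0],0],[[4,-70,0],[0,0,0],0],[[4,-90,0],[0,0,0],0],[[4,-98,0],[0,0,0],0],[[4,-98,0],[0,0,0],0],[[4,-98,0],[0,0,0],0],[[4,-98,0],[0,0,0],0],[[4,-98,0],[0,0,0],0]])

```text
clock: 5.8
position: [0.518, 0.0215, 0.1671]
tcp_rot: [-1.065, 1.295, 1.065]
ft_force: [-0.2, -0.9, -2.2]
gripper_width: 0.134
```

```bash
python3 st.py
python3 - <<'E'
from h import *
for n in ('side','wrist','top'):
    c=cap(n,n+'2'); im=c['image'][:,:,::-1]
    u,v=proj(c,[[.519,.02,.09]])[0].astype(int); print(n,u,v)
    a=im[max(v-60,0):v+60,max(u-80,0):u+80]
    cv2.imwrite('pics/%s2z.png'%n,cv2.resize(a,None,fx=5,fy=5,interpolation=cv2.INTER_CUBIC)); print(max(u-80,0),max(v-60,0))
E
```

```text
5.8 [0.518  0.0215 0.1671] [-1.e-04  2.e-04 -1.e+00] jaw 78.88 0.13415894519725372 [-0.2  -0.88 -2.2 ] [ 0.063 -0.14  -0.004]
side 324 247
244 187
wrist 313 228
233 168
top 311 238
231 178
```

View pics/side2z.png

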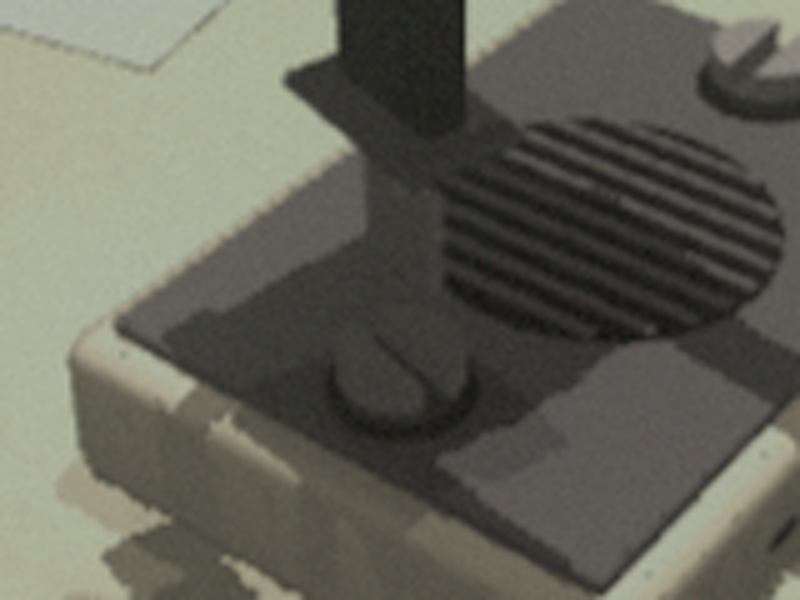

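View pics/wrist2.png

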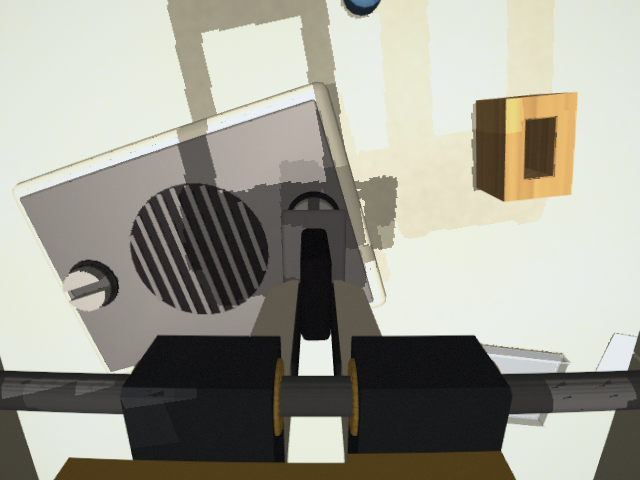

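View pics/side2.png

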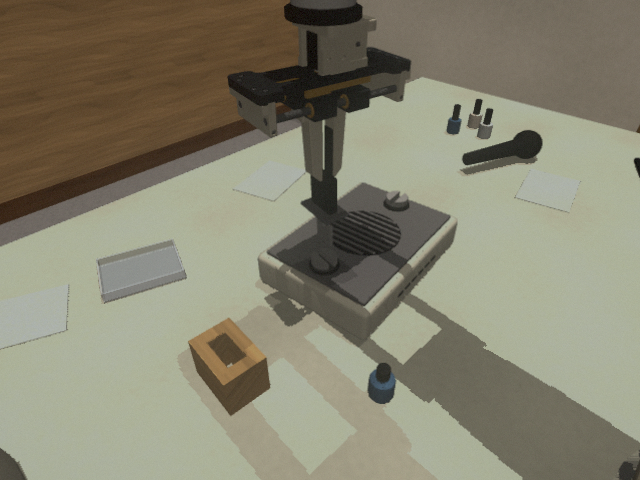

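Run:
```python
from h import *
c=load('wrist2'); im=c['image'][:,:,::-1]
cv2.imwrite('pics/w2z.png',cv2.resize(im[180:300,250:390],None,fx=5,fy=5,interpolation=cv2.INTER_CUBIC))
cv2.imwrite('pics/w2h.png',cv2.resize(im[85:210,460:590],None,fx=5,fy=5,interpolation=cv2.INTER_CUBIC))
```

```text
(no output)
```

View pics/w2z.png

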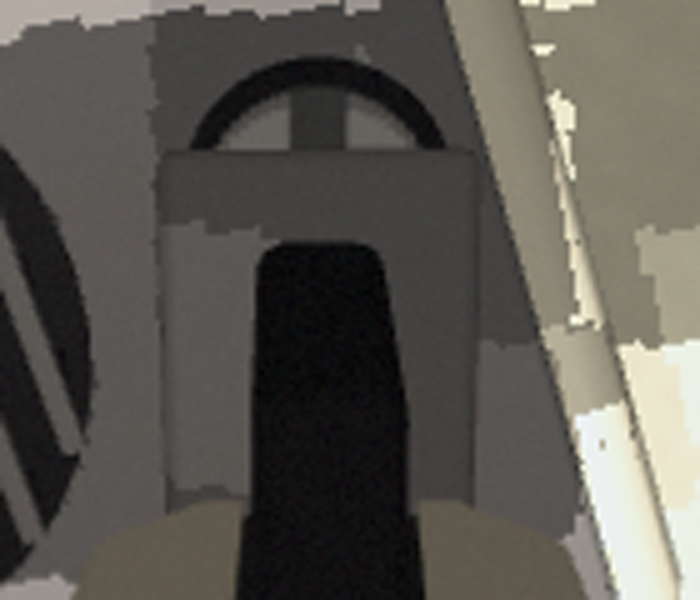

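View pics/w2h.png

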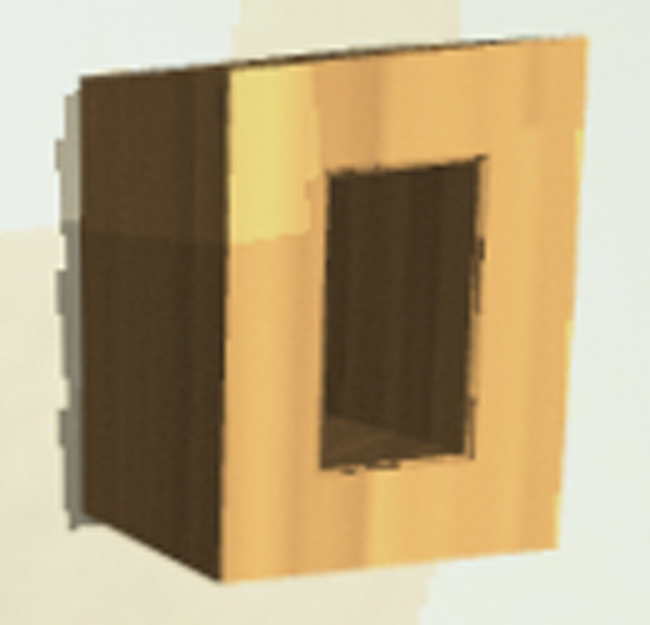

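Run:
```python
from h import *
c=load('wrist2')
def q(p,o): return (np.array(p,float)+.5)/5-.5+np.array(o)
G=onplane(c,q([[162,152],[475,152],[475,505],[167,505]],[250,180]),.160)[:,:2]*1000
print('guard',G.round(1)); 
for a,b in ((0,3),(1,2)): d=G[b]-G[a]; print(np.degrees(np.arctan2(d[1],d[0])))
d=G[1]-G[0]; u=d/np.linalg.norm(d); print('edge dir',np.degrees(np.arctan2(d[1],d[0])),np.linalg.norm(d))
ax=np.array([u[1],-u[0]]); print('centre',(G[0]+G[1])/2+30*ax)
S=onplane(c,q([[290,90],[345,90],[292,150],[345,150]],[250,180]),.076)[:,:2]*1000
print('slot edges',S.round(1))
Hh=onplane(c,q([[327,172],[485,157],[472,458],[322,468]],[460,85]),.06)[:,:2]*1000
print('hole',Hh.round(1),Hh.mean(0),cv2.minAreaRect(Hh.astype(np.float32)))
T=onplane(c,q([[230,68],[588,37],[556,547],[220,580]],[460,85]),.06)[:,:2]*1000
print('top',T.round(1),T.mean(0),cv2.minAreaRect(T.astype(np.float32)))
```

```text
guard [[484.6   9.4]
 [491.2  42.8]
 [532.4  35.6]
 [525.5   0.8]]
-11.806933015511987
-9.900327808768187
edge dir 78.82894101738457 34.03155930943294
centre [517.3410271   20.27406914]
slot edges [[498.3  19.3]
 [499.9  27.4]
 [507.4  17.7]
 [509.   25.6]]
hole [[473.3 193.3]
 [475.4 218.1]
 [522.  214.6]
 [519.1 190.2]] [497.43252574 204.01303984] ((497.63580322265625, 203.92198181152344), (24.858007431030273, 47.0269775390625), 85.71200561523438)
top [[455.3 179.4]
 [460.4 234.8]
 [539.3 228.2]
 [534.2 172.7]] [497.31457197 203.76400089] ((497.3135070800781, 203.787353515625), (55.72030258178711, 79.60478973388672), 85.15803527832031)
```

Run:
```python
from h import *
cs=load('side2'); cw=load('wrist2')
a=np.radians(-11.2); ux=np.array([np.cos(a),np.sin(a),0]); uy=np.array([-np.sin(a),np.cos(a),0])
for zt in (.160,.155,.150,.145):
    C=np.array([.518,.0205,zt]); K=np.array([C+ux*sx*.03+uy*sy*.018 for sx,sy in ((1,1),(-1,1),(-1,-1),(1,-1))])
    print(zt,'side crop',((proj(cs,K)-[244,187])*5).round(0).tolist(),'wrist crop',((proj(cw,K)-[250,180])*5).round(0).tolist())
    b=C+np.array([0,0,-.055]); print('  blade bottom',((proj(cs,[b-ux*.015,b+ux*.015])-[244,187])*5).round(0).tolist())
```

```text
0.16 side crop [[282.0, 62.0], [413.0, 172.0], [530.0, 124.0], [395.0, 21.0]] wrist crop [[473.0, 649.0], [485.0, 155.0], [154.0, 155.0], [167.0, 649.0]]
  blade bottom [[436.0, 290.0], [373.0, 234.0]]
0.155 side crop [[282.0, 78.0], [413.0, 188.0], [530.0, 141.0], [395.0, 37.0]] wrist crop [[470.0, 629.0], [482.0, 144.0], [158.0, 144.0], [171.0, 629.0]]
  blade bottom [[435.0, 304.0], [373.0, 249.0]]
0.15 side crop [[283.0, 94.0], [413.0, 205.0], [529.0, 157.0], [395.0, 52.0]] wrist crop [[467.0, 610.0], [479.0, 134.0], [162.0, 134.0], [174.0, 610.0]]
  blade bottom [[435.0, 319.0], [373.0, 263.0]]
0.145 side crop [[284.0, 110.0], [413.0, 221.0], [528.0, 173.0], [395.0, 68.0]] wrist crop [[464.0, 592.0], [475.0, 124.0], [165.0, 123.0], [176.0, 592.0]]
  blade bottom [[435.0, 333.0], [373.0, 277.0]]
```

Run:
```python
from h import *
cs=load('side2'); cw=load('wrist2'); ct=load('top2')
def tri(obs):
    A=np.zeros((3,3));b=np.zeros(3);L=[]
    for c,p in obs:
        o,d=ray(c,[p]); d=d[0]/np.linalg.norm(d[0]); M=np.eye(3)-np.outer(d,d); A+=M;b+=M@o; L.append((o,M))
    x=np.linalg.solve(A,b); return x*1000,[np.linalg.norm(M@(x-o))*1000 for o,M in L]
s=lambda p:(np.array(p)+.5)/5-.5+[244,187]
w=lambda p:(np.array(p)+.5)/5-.5+[250,180]
print(tri([(cs,s([420,188])),(cw,w([475,152]))]))
# control: stationary point - tight screw etc: stand top corner near
im=cs['image'][:,:,::-1]
a=cv2.resize(im[190:240,280:360],None,fx=10,fy=10,interpolation=cv2.INTER_CUBIC)
cv2.imwrite('pics/s2g.png',np.clip(a.astype(float)*1.8,0,255))
```

```text
(array([492.14420844,  42.69927224, 155.15179671]), [np.float64(0.37627590606877137), np.float64(0.37627590606888345)])[ WARN:0@0.249] global loadsave.cpp:1063 imwrite_ Unsupported depth image for selected encoder is fallbacked to CV_8U.
```

View pics/s2g.png

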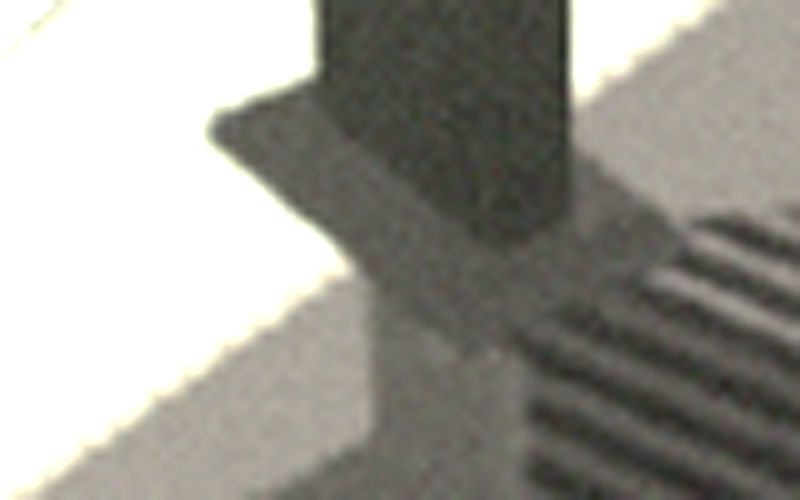

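>>> servo_tool(deltas=[[[0.5,-0.5,-8],[0,0,0],0],[[0.5,-0.5,-16],[0,0,0],0],[[0.5,-0.5,-21],[0,0,0],0],[[0.5,-0.5,-24],[0,0,0],0],[[0.5,-0.5,-26],[0,0,0],0],[[0.5,-0.5,-28],[0,0,0],0],[[0.5,-0.5,-29],[0,0,0],0],[[0.5,-0.5,-29],[0,0,0],0]])

```text
clock: 6.75
position: [0.5186, 0.0199, 0.1381]
tcp_rot: [-1.064, 1.295, 1.064]
ft_force: [-0.2, 0.7, -1.1]
gripper_width: 0.139
```

```bash
python3 st.py
python3 - <<'E'
from h import *
c=cap('side','side3'); im=c['image'][:,:,::-1]
cv2.imwrite('pics/s3.png',np.clip(cv2.resize(im[195:290,270:390],None,fx=6,fy=6,interpolation=cv2.INTER_CUBIC).astype(float)*1.8,0,255).astype(np.uint8))
E
```

```text
6.75 [0.5186 0.0199 0.1381] [ 1.e-04 -0.e+00 -1.e+00] jaw 78.8 0.1387492035706605 [-0.24  0.74 -1.1 ] [ 0.021 -0.097 -0.062]
```

View pics/s3.png

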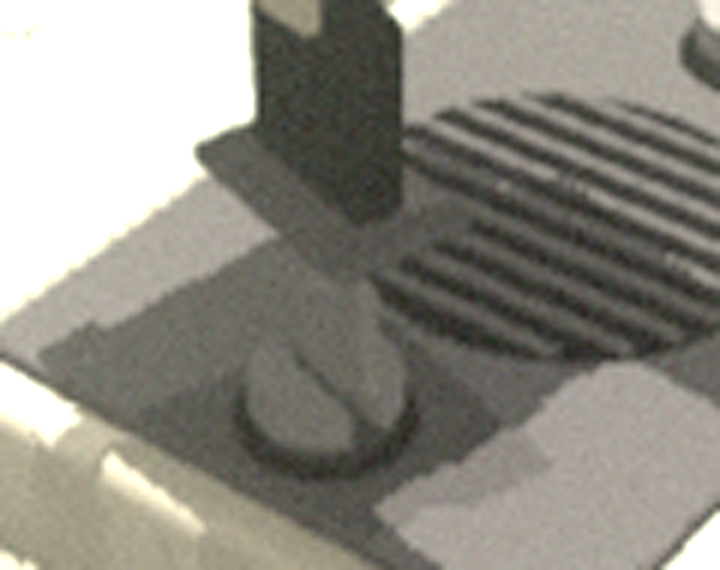

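Run:
```python
from h import *
c=load('side3'); im=c['image'][:,:,::-1].copy()
a=cv2.resize(im[90:290,250:410],None,fx=4,fy=3,interpolation=cv2.INTER_CUBIC); 
a=cv2.resize(im[110:290,250:410],None,fx=3.3,fy=3.3,interpolation=cv2.INTER_CUBIC)
cv2.imwrite('pics/s3b.png',np.clip(a.astype(float)*2,0,255).astype(np.uint8))
a=np.radians(-11.2); ux=np.array([np.cos(a),np.sin(a),0]); uy=np.array([-np.sin(a),np.cos(a),0])
C=np.array([.5186,.0199,0])
z=lambda h:np.array([0,0,h])
f=lambda X:((proj(c,X)-[250,110]+.5)*3.3-.5).round(0).tolist()
print('tcp',f([C+z(.1381)]),'grasp',f([C+z(.1569)]))
S=np.array([.5187,.0202,.076]); print('slot rim',f([S+ux*sx*.0175+uy*sy*.0045 for sx in(-1,1) for sy in (-1,1)]))
for b in (.071,.076): print(b,'blade',f([C+z(b)+ux*sx*.015 for sx in (-1,1)]),'handle top +y corners',f([C+z(b+.105)+ux*sx*.021+uy*.007 for sx in (-1,1)]),'handle bot',f([C+z(b+.055)+ux*sx*.021+uy*.007 for sx in (-1,1)]))
```

```text
tcp [[248.0, 361.0]] grasp [[248.0, 322.0]]
slot rim [[280.0, 499.0], [262.0, 507.0], [233.0, 456.0], [215.0, 463.0]]
0.071 blade [[268.0, 509.0], [228.0, 471.0]] handle top +y corners [[264.0, 311.0], [202.0, 262.0]] handle bot [[264.0, 418.0], [205.0, 367.0]]
0.076 blade [[268.0, 499.0], [228.0, 462.0]] handle top +y corners [[265.0, 299.0], [202.0, 251.0]] handle bot [[264.0, 408.0], [204.0, 357.0]]
```

View pics/s3b.png

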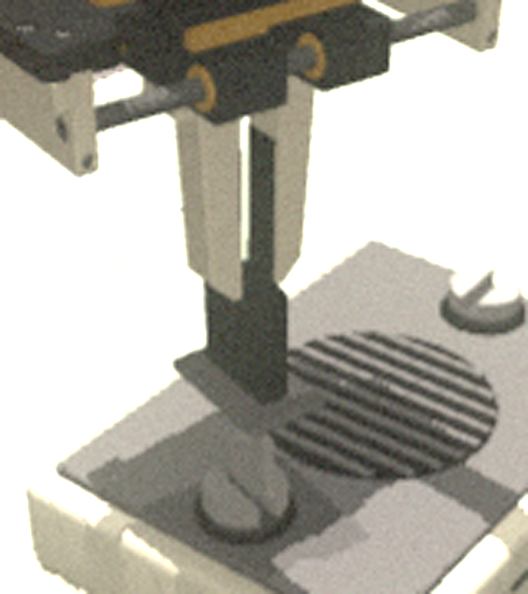

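Run:
```python
from h import *
c=load('wrist0'); p=np.array([0.27033403, -0.53493071,  0.17810304]); R=cv2.Rodrigues(np.array([ 0.85914582,  1.3964276 , -0.85738066]))[0]
for dx in (0,-.0188,-.03,-.04):
    print(dx,proj(c,[p+R@[dx,oy,s*.0465] for s in (-1,1) for oy in (-.0075,.0075)]).round(0).tolist())
c=load('wrist2');p=np.array([.518,.0215,.1671]);R=cv2.Rodrigues(np.array([-1.065, 1.295, 1.065]))[0]
for dx in (0,-.0188,-.03,-.04):
    print(dx,proj(c,[p+R@[dx,oy,s*.007] for s in (-1,1) for oy in (-.0075,.0075)]).round(0).tolist())
```

```text
0 [[232.0, 279.0], [231.0, 254.0], [399.0, 279.0], [401.0, 254.0]]
-0.0188 [[225.0, 294.0], [223.0, 267.0], [407.0, 294.0], [409.0, 267.0]]
-0.03 [[220.0, 304.0], [218.0, 276.0], [412.0, 304.0], [414.0, 276.0]]
-0.04 [[215.0, 314.0], [213.0, 284.0], [416.0, 314.0], [419.0, 284.0]]
0 [[303.0, 279.0], [303.0, 254.0], [328.0, 279.0], [329.0, 254.0]]
-0.0188 [[302.0, 295.0], [302.0, 267.0], [330.0, 295.0], [330.0, 267.0]]
-0.03 [[301.0, 305.0], [301.0, 276.0], [330.0, 305.0], [331.0, 276.0]]
-0.04 [[301.0, 315.0], [300.0, 285.0], [331.0, 315.0], [332.0, 285.0]]
```

Run:
```python
from h import *
c=load('side2'); im=c['image'][:,:,::-1]
a=cv2.resize(im[110:230,270:390],None,fx=5,fy=5,interpolation=cv2.INTER_CUBIC)
cv2.imwrite('pics/s2b.png',np.clip(a.astype(float)*2.2,0,255).astype(np.uint8))
c=load('wrist2'); im=c['image'][:,:,::-1]
a=cv2.resize(im[210:350,240:400],None,fx=4.2,fy=4.2,interpolation=cv2.INTER_CUBIC)
cv2.imwrite('pics/w2b.png',np.clip(a.astype(float)*2,0,255).astype(np.uint8))
```

```text
(no output)
```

View pics/s2b.png

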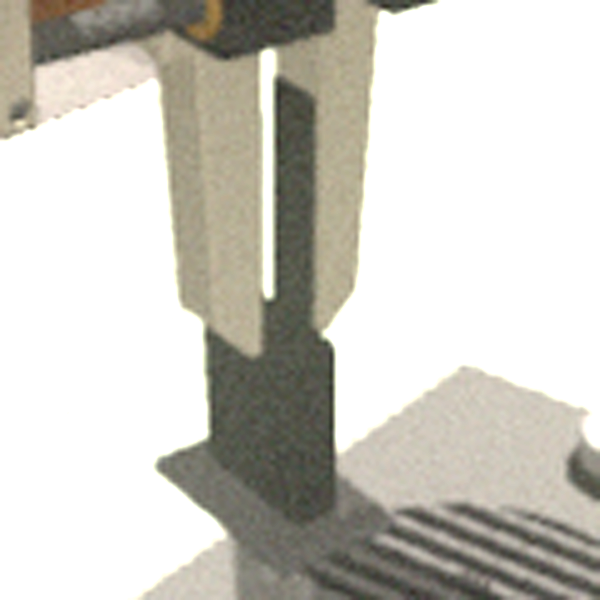

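View pics/w2b.png

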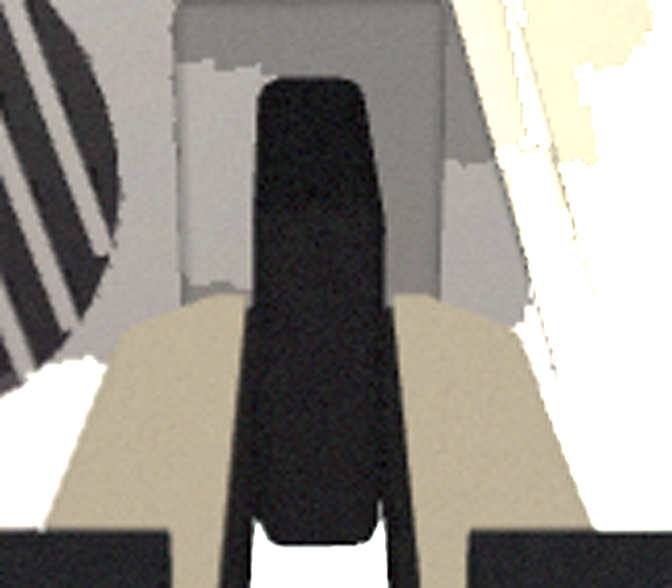

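Run:
```python
from h import *
cs=load('side2'); cw=load('wrist2')
def tri(obs):
    A=np.zeros((3,3));b=np.zeros(3);L=[]
    for c,p in obs:
        o,d=ray(c,[p]); d=d[0]/np.linalg.norm(d[0]); M=np.eye(3)-np.outer(d,d); A+=M;b+=M@o; L.append((o,M))
    x=np.linalg.solve(A,b); return (x*1000).round(1),[round(np.linalg.norm(M@(x-o))*1000,2) for o,M in L]
s=lambda p:(np.array(p)+.5)/5-.5+[270,110]
w=lambda p:(np.array(p)+.5)/4.2-.5+[240,210]
print('finger +y inner tip -x',tri([(cs,s([260,356])),(cw,w([396,297]))]))
print('finger +y outer tip -x',tri([(cs,s([205,325])),(cw,w([515,330]))]))
print('handle bottom -x+y',tri([(cs,s([287,518])),(cw,w([362,82]))]))
print('handle top -x-y? ',tri([(cs,s([332,340])),(cw,w([252,205]))]))
```

```text
finger +y inner tip -x (array([512.1,  31.4, 203.2]), [np.float64(0.49), np.float64(0.49)])
finger +y outer tip -x (array([515. ,  44.1, 214.6]), [np.float64(2.57), np.float64(2.57)])
handle bottom -x+y (array([501. ,  31.7, 161.2]), [np.float64(1.67), np.float64(1.67)])
handle top -x-y?  (array([497.9,  19.5, 207.9]), [np.float64(1.79), np.float64(1.79)])
```

>>> servo_tool(deltas=[[[0,0,10],[0,0,0],0],[[0,0,25],[0,0,0],0],[[0,0,32],[0,0,0],0],[[-2,20,32],[0,0,0.1],0],[[-6,55,32],[0,0,0.3],0],[[-10,90,32],[0,0,0.5],0],[[-14,125,32],[0,0,0.7],0],[[-18,155,32],[0,0,0.85],0]])

```text
clock: 7.6
position: [0.5008, 0.1767, 0.1715]
tcp_rot: [-1.154, 1.242, 1.153]
ft_force: [-0.1, -0.7, -1.1]
gripper_width: 0.134
```

>>> servo_tool(deltas=[[[-1,15,0],[0,0,0],0],[[-2,25,0],[0,0,0],0],[[-2,28.5,0],[0,0,0],0],[[-2,28.5,0],[0,0,0],0],[[-2,28.5,0],[0,0,0],0],[[-2,28.5,-10],[0,0,0],0],[[-2,28.5,-30],[0,0,0],0],[[-2,28.5,-40],[0,0,0],0]])

```text
clock: 8.4
position: [0.4976, 0.2025, 0.1278]
tcp_rot: [-1.151, 1.247, 1.153]
ft_force: [0.0, -0.4, -1.6]
gripper_width: 0.14
```

```bash
python3 st.py
python3 - <<'E'
from h import *
c=cap('side','side4'); im=c['image'][:,:,::-1]
cv2.imwrite('pics/s4.png',np.clip(cv2.resize(im[200:420,130:310],None,fx=2.7,fy=2.7,interpolation=cv2.INTER_CUBIC).astype(float)*1.8,0,255).astype(np.uint8))
E
```

```text
8.4 [0.4976 0.2025 0.1278] [-2.4e-03 -8.0e-04 -1.0e+00] jaw 85.55 0.13950497321022712 [ 0.01 -0.41 -1.56] [ 0.063 -0.129  0.034]
```

View pics/s4.png

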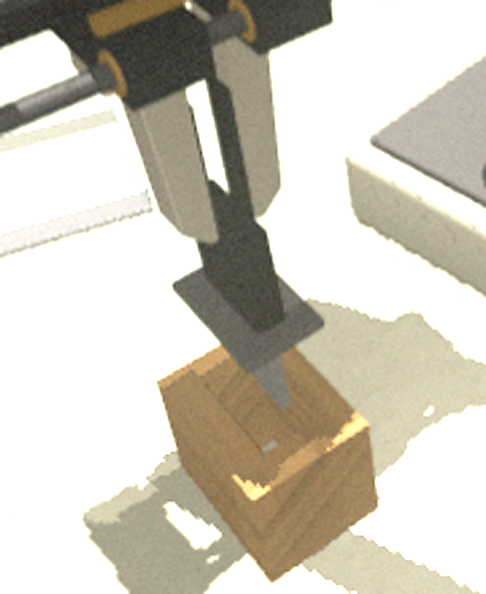

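>>> servo_tool(deltas=[[[0,1,-8],[0,0,0],0],[[0,1,-18],[0,0,0],0],[[0,1,-28],[0,0,0],0],[[0,1,-36],[0,0,0],0],[[0,1,-42],[0,0,0],0],[[0,1,-46],[0,0,0],0],[[0,1,-48],[0,0,0],0],[[0,1,-48],[0,0,0],0]])

```text
clock: 9.25
position: [0.4985, 0.2045, 0.082]
tcp_rot: [-1.152, 1.245, 1.153]
ft_force: [0.1, -0.7, -1.4]
gripper_width: 0.135
```

```bash
python3 st.py
python3 - <<'E'
from h import *
c=cap('side','side5'); im=c['image'][:,:,::-1]
cv2.imwrite('pics/s5.png',np.clip(cv2.resize(im[200:420,130:310],None,fx=2.7,fy=2.7,interpolation=cv2.INTER_CUBIC).astype(float)*1.8,0,255).astype(np.uint8))
E
```

```text
9.25 [0.4985 0.2045 0.082 ] [-2.e-04 -0.e+00 -1.e+00] jaw 85.6 0.13452452363095943 [ 0.1  -0.69 -1.37] [ 0.014 -0.091 -0.024]
```

View pics/s5.png

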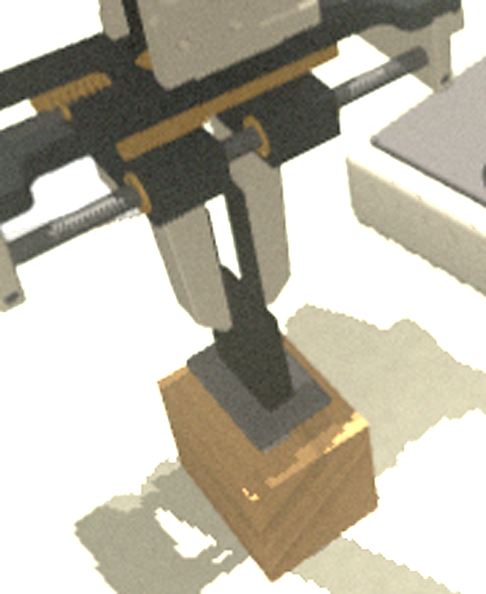

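>>> servo_tool(deltas=[[[0,0,-3],[0,0,0],0],[[0,0,-4],[0,0,0],0],[[0,0,-4],[0,0,0],0.2],[[0,0,-4],[0,0,0],0.4],[[0,0,-4],[0,0,0],0.5],[[0,0,-4],[0,0,0],0.5],[[0,0,-12],[0,0,0],0.5],[[0,0,-22],[0,0,0],0.5]])

```text
clock: 10.1
position: [0.499, 0.2046, 0.06]
tcp_rot: [-1.153, 1.243, 1.152]
ft_force: [0.6, -0.1, -0.9]
gripper_width: 0.495
```

>>> servo_tool(deltas=[[[0,0,-4],[0,0,0],0.5],[[0,0,-8],[0,0,0],0.5],[[0,0,-11],[0,0,0],0.5],[[0,0,-13],[0,0,0],0.5],[[0,0,-13],[0,0,0],0.5],[[0,0,-13],[0,0,0],0.5],[[0,0,-13],[0,0,0],0.5],[[0,0,-13],[0,0,0],0.5]])

```text
clock: 10.9
position: [0.4988, 0.2045, 0.0474]
tcp_rot: [-1.153, 1.244, 1.152]
ft_force: [0.8, -0.3, 0.7]
gripper_width: 0.501
```

```bash
python3 st.py
python3 - <<'E'
from h import *
c=cap('side','side6'); im=c['image'][:,:,::-1]
cv2.imwrite('pics/s6.png',np.clip(cv2.resize(im[200:420,130:310],None,fx=2.7,fy=2.7,interpolation=cv2.INTER_CUBIC).astype(float)*1.8,0,255).astype(np.uint8))
c=cap('wrist','w6')
E
```

```text
10.9 [0.4988 0.2045 0.0474] [ 5.e-04  2.e-04 -1.e+00] jaw 85.6 0.5007808241433135 [ 0.8  -0.26  0.67] [ 0.107 -0.11   0.016]
```

View pics/s6.png

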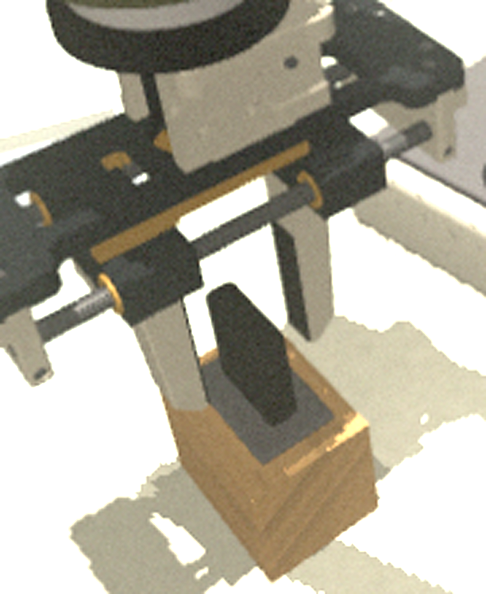

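View pics/w6.png

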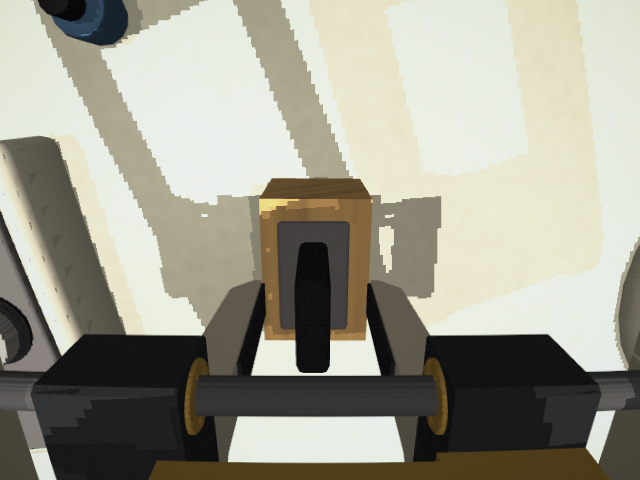

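>>> servo_tool(deltas=[[[0,0,-5],[0,0,0],0.5],[[0,0,-9],[0,0,0],0.5],[[0,0,-10],[0,0,0],0.4],[[0,0,-10],[0,0,0],0.2],[[0,0,-10],[0,0,0],0],[[0,0,-10],[0,0,0],0],[[0,0,-10],[0,0,0],0],[[0,0,-10],[0,0,0],0]], squeeze=50)

```text
clock: 11.8
position: [0.4987, 0.2045, 0.0373]
tcp_rot: [-1.153, 1.244, 1.152]
ft_force: [0.3, -1.6, 1.1]
gripper_width: 0.144
```

```bash
python3 st.py
python3 - <<'E'
from h import *
c=cap('side','side7'); im=c['image'][:,:,::-1]
cv2.imwrite('pics/s7.png',np.clip(cv2.resize(im[200:420,130:310],None,fx=2.7,fy=2.7,interpolation=cv2.INTER_CUBIC).astype(float)*1.8,0,255).astype(np.uint8))
E
```

```text
11.8 [0.4987 0.2045 0.0373] [ 3.e-04  0.e+00 -1.e+00] jaw 85.6 0.14421523603530956 [ 0.32 -1.58  1.13] [-0.032 -0.158  0.043]
```

View pics/s7.png

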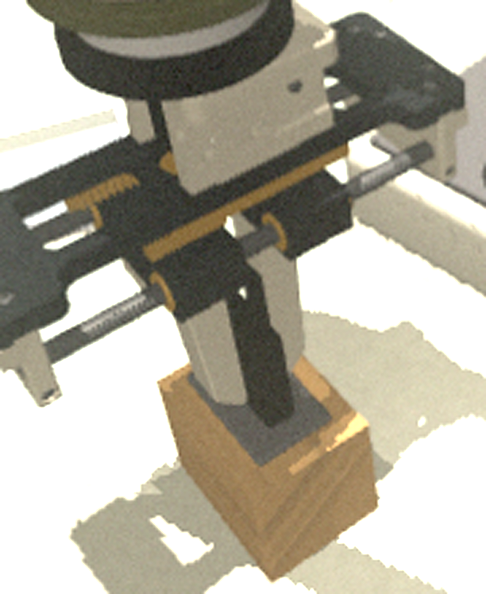

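>>> servo_tool(deltas=[[[0,0,10],[0,0,0],0],[[0,0,30],[0,0,0],0],[[0,0,55],[0,0,0],0],[[0,0,75],[0,0,0],0],[[2,-15,85],[0,0,-0.1],0],[[6,-45,85],[0,0,-0.3],0],[[10,-80,85],[0,0,-0.6],0],[[15,-115,85],[0,0,-0.85],0]])

```text
clock: 12.65
position: [0.5132, 0.0876, 0.1221]
tcp_rot: [-1.063, 1.296, 1.063]
ft_force: [0.4, -0.2, -0.7]
gripper_width: 0.147
```

>>> servo_tool(deltas=[[[2,-30,0],[0,0,0],0],[[4,-55,0],[0,0,0],0],[[5,-66,0],[0,0,0],0],[[5,-69,0],[0,0,0],0],[[5,-69,0],[0,0,0],0],[[5,-69,0],[0,0,0],0],[[5,-69,-4],[0,0,0],0],[[5,-69,-4],[0,0,0],0]])

```text
clock: 13.45
position: [0.5181, 0.0213, 0.1174]
tcp_rot: [-1.064, 1.296, 1.066]
ft_force: [-0.3, 0.5, -2.2]
gripper_width: 0.15
```

```bash
python3 st.py
python3 - <<'E'
from h import *
c=cap('side','side8'); im=c['image'][:,:,::-1]
cv2.imwrite('pics/s8.png',np.clip(cv2.resize(im[175:295,260:400],None,fx=5,fy=5,interpolation=cv2.INTER_CUBIC).astype(float)*1.8,0,255).astype(np.uint8))
c=cap('wrist','w8'); im=c['image'][:,:,::-1]
cv2.imwrite('pics/w8z.png',np.clip(cv2.resize(im[180:300,250:390],None,fx=5,fy=5,interpolation=cv2.INTER_CUBIC).astype(float)*1.5,0,255).astype(np.uint8))
E
```

```text
13.45 [0.5181 0.0213 0.1174] [-1.e-03  1.e-04 -1.e+00] jaw 78.87 0.15024032905424306 [-0.33  0.48 -2.18] [ 0.075 -0.059  0.024]
```

View pics/s8.png

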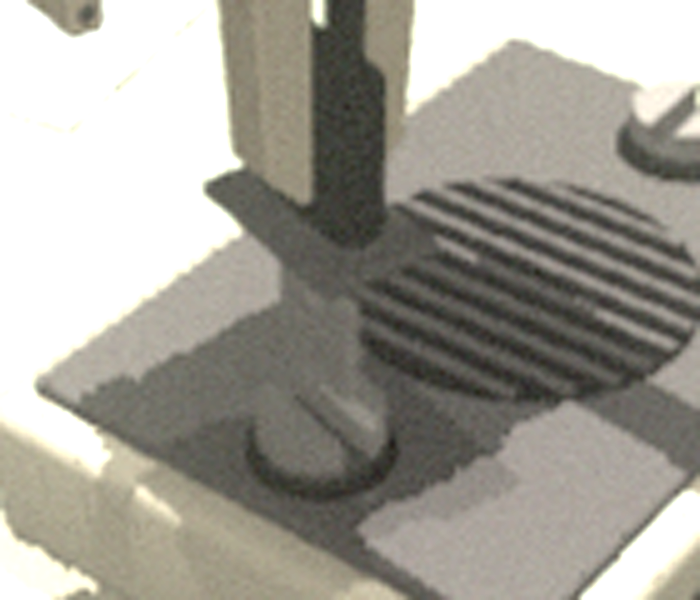

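View pics/w8z.png

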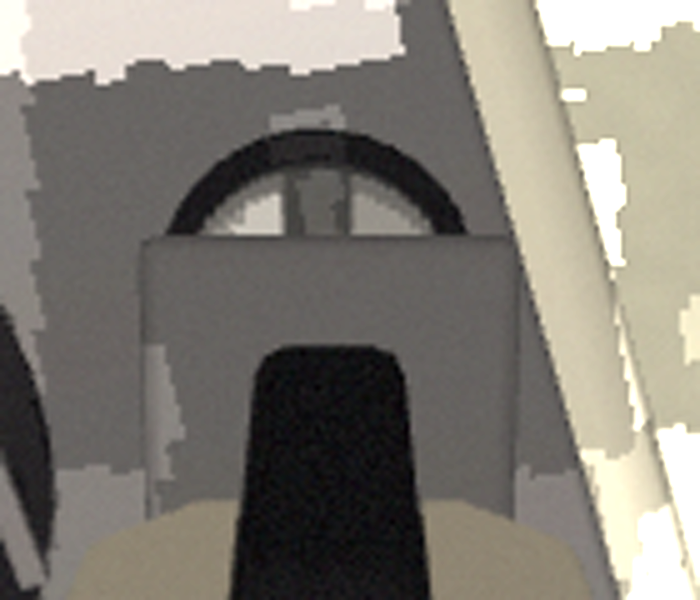

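Run:
```python
from h import *
c=load('w8'); q=lambda p:(np.array(p,float)+.5)/5-.5+[250,180]
a=np.radians(-11.2); ux=np.array([np.cos(a),np.sin(a)]); uy=np.array([-ux[1],ux[0]])
S=onplane(c,q([[287,200],[350,200],[287,236],[350,236]]),.076)[:,:2]*1000
print(S@uy,(S@uy).mean(), S@ux)
G=onplane(c,q([[143,238],[517,238],[150,500],[514,500]]),.145)[:,:2]*1000
print(G@uy,G@ux)
s=bot.sense(); print(s['position'][:2]@uy*1000)
# top-view check from start: screw centre
print(np.array([518.97,20.21])@uy,np.array([518.4,20.25])@uy)
cs=load('side8'); 
# slot & blade predicted in side crop
def f(X): return ((proj(cs,X)-[260,175]+.5)*5-.5).round(0).tolist()
for t in (120,121,122):
  C=518.*ux/1000*0
  P=lambda x,y,z:np.r_[(ux*x+uy*y)/1000,z]
  x0=np.array([518.5,20.5])@ux
  print(t,'blade low edge',f([P(x0-15,t,.090),P(x0+15,t,.090)]),'slot',f([P(x0-17.5,t,.076),P(x0+17.5,t,.076)]))
```

```text
[116.04342008 124.06664246 116.01641925 124.08387714] 120.05258972852437 [488.60708356 488.6045389  493.38682358 493.38434643]
[104.190099   138.6683153  104.13971764 139.1388929 ] [473.22467749 473.2138104  499.49016929 499.48549444]
121.32636185917445
120.62690494223601 120.55542956825458
120 blade low edge [[358.0, 393.0], [296.0, 337.0]] slot [[363.0, 437.0], [292.0, 371.0]]
121 blade low edge [[355.0, 394.0], [293.0, 338.0]] slot [[360.0, 438.0], [289.0, 372.0]]
122 blade low edge [[352.0, 396.0], [290.0, 340.0]] slot [[357.0, 440.0], [286.0, 374.0]]
```

>>> servo_tool(deltas=[[[0.8,-1.2,0],[0,0,0],0],[[0.8,-1.2,-5],[0,0,0],0],[[0.8,-1.2,-10],[0,0,0],0],[[0.8,-1.2,-13],[0,0,0],0],[[0.8,-1.2,-15],[0,0,0],0],[[0.8,-1.2,-17],[0,0,0],0],[[0.8,-1.2,-18],[0,0,0],0],[[0.8,-1.2,-18],[0,0,0],0]])

```text
clock: 14.35
position: [0.5193, 0.0193, 0.1]
tcp_rot: [-1.064, 1.295, 1.064]
ft_force: [0.8, -0.2, -1.9]
gripper_width: 0.149
```

```bash
python3 st.py
python3 - <<'E'
from h import *
c=cap('side','side9'); im=c['image'][:,:,::-1]
cv2.imwrite('pics/s9.png',np.clip(cv2.resize(im[175:295,260:400],None,fx=5,fy=5,interpolation=cv2.INTER_CUBIC).astype(float)*1.8,0,255).astype(np.uint8))
E
```

```text
14.35 [0.5193 0.0193 0.1   ] [-2.e-04 -0.e+00 -1.e+00] jaw 78.8 0.14907190452622185 [ 0.82 -0.24 -1.92] [ 0.022 -0.129 -0.019]
```

View pics/s9.png

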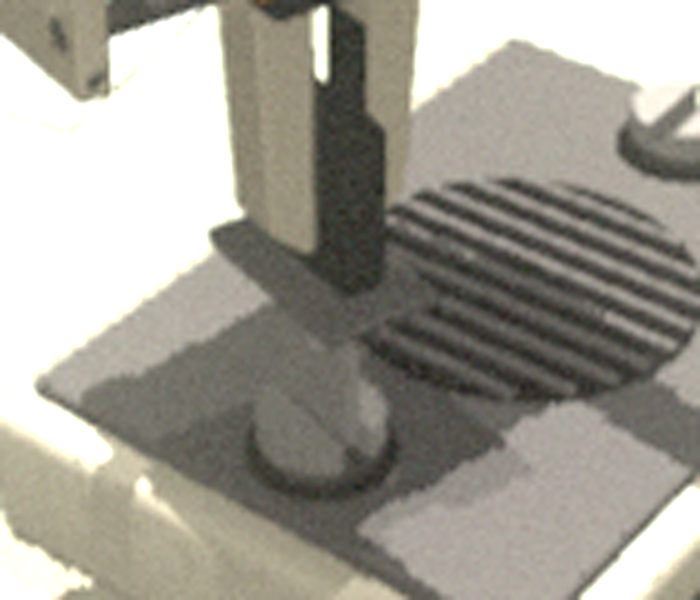

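>>> servo_tool(deltas=[[[0,0.3,-1],[0,0,0],0],[[0,0.3,-2],[0,0,0],0],[[0,0.3,-3],[0,0,0],0],[[0,0.3,-4],[0,0,0],0],[[0,0.3,-5],[0,0,0],0],[[0,0.3,-5],[0,0,0],0],[[0,0.3,-5],[0,0,0],0],[[0,0.3,-5],[0,0,0],0]])

```text
clock: 15.2
position: [0.5194, 0.0196, 0.0952]
tcp_rot: [-1.064, 1.295, 1.064]
ft_force: [0.1, -0.0, -0.9]
gripper_width: 0.145
```

```bash
python3 st.py
```

```text
15.2 [0.5194 0.0196 0.0952] [ 1.e-04  0.e+00 -1.e+00] jaw 78.8 0.14455237493233586 [ 0.12 -0.01 -0.94] [ 0.072 -0.159  0.031]
```

>>> servo_tool(deltas=[[[0,0,0],[0,0,-0.4],0],[[0,0,0],[0,0,-1],0],[[0,0,0],[0,0,-1.6],0],[[0,0,0],[0,0,-2.2],0],[[0,0,0],[0,0,-2.8],0],[[0,0,0],[0,0,-3.4],0],[[0,0,0],[0,0,-4],0],[[0,0,0],[0,0,-4.5],0]])

```text
clock: 16.0
position: [0.5193, 0.0194, 0.0952]
tcp_rot: [-0.582, 1.492, 0.581]
ft_force: [-0.7, -1.4, -0.8]
gripper_width: 0.146
```

```bash
python3 st.py;  python3 - <<'E'
from h import *
c=cap('side','side10'); im=c['image'][:,:,::-1]
cv2.imwrite('pics/s10.png',np.clip(cv2.resize(im[175:295,260:400],None,fx=5,fy=5,interpolation=cv2.INTER_CUBIC).astype(float)*1.8,0,255).astype(np.uint8))
E
```

```text
16.0 [0.5193 0.0194 0.0952] [-2.e-04 -4.e-04 -1.e+00] jaw 42.61 0.1457057216172754 [-0.68 -1.42 -0.85] [-0.224  0.014  0.088]
```

View pics/s10.png

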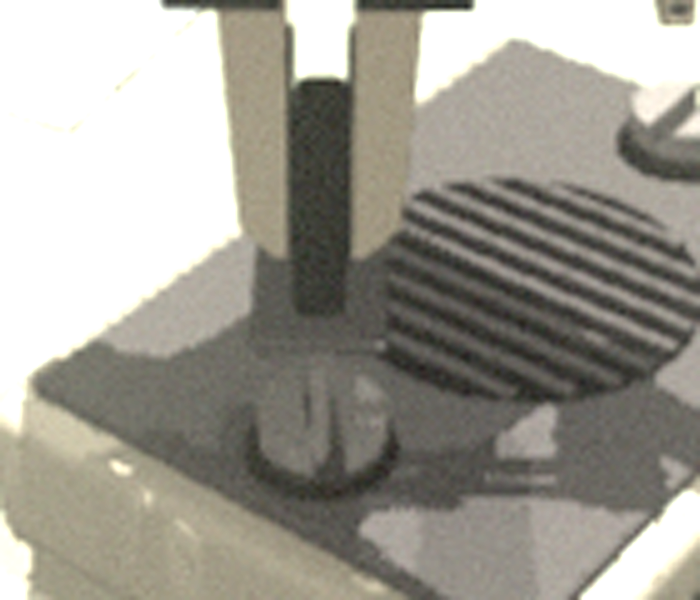

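>>> servo_tool(deltas=[[[0,0,0],[0,0,-0.6],0],[[0,0,0],[0,0,-1.2],0],[[0,0,0],[0,0,-1.8],0],[[0,0,0],[0,0,-2.4],0],[[0,0,0],[0,0,-3.0],0],[[0,0,0],[0,0,-3.6],0],[[0,0,0],[0,0,-4.1],0],[[0,0,0],[0,0,-4.5],0]])

```text
clock: 16.85
position: [0.5193, 0.0194, 0.0952]
tcp_rot: [-0.093, 1.569, 0.092]
ft_force: [-1.0, -0.6, -1.1]
gripper_width: 0.15
```

```bash
python3 st.py;  python3 - <<'E'
from h import *
c=cap('side','side11'); im=c['image'][:,:,::-1]
cv2.imwrite('pics/s11.png',np.clip(cv2.resize(im[175:295,260:400],None,fx=5,fy=5,interpolation=cv2.INTER_CUBIC).astype(float)*1.8,0,255).astype(np.uint8))
E
```

```text
16.85 [0.5193 0.0194 0.0952] [-1.e-04 -3.e-04 -1.e+00] jaw 6.73 0.15015661503125086 [-0.96 -0.59 -1.05] [-0.235  0.037  0.138]
```

View pics/s11.png

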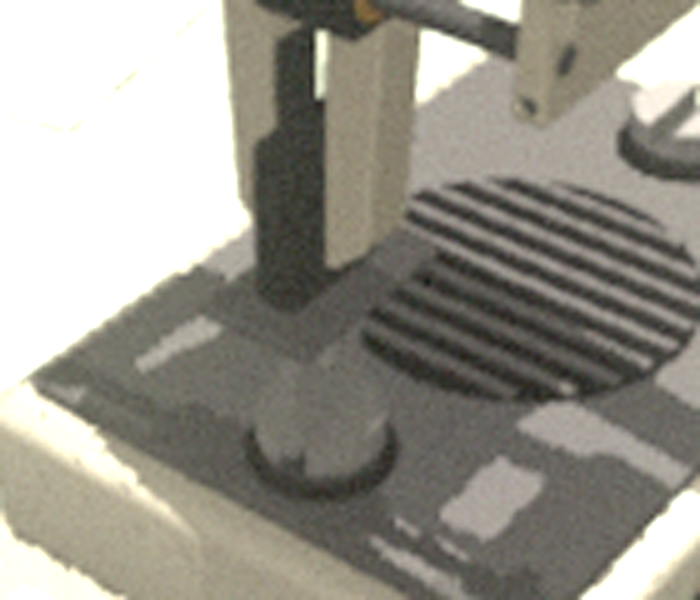

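>>> servo_tool(deltas=[[[0,0,0],[0,0,-0.2],0],[[0,0,0],[0,0,-0.4],0],[[0,0,0],[0,0,-0.6],0],[[0,0,0],[0,0,-0.7],0],[[0,0,0],[0,0,-0.8],0],[[0,0,0],[0,0,-0.8],0],[[0,0,0],[0,0,-0.8],0],[[0,0,0],[0,0,-0.8],0]])

```text
clock: 17.7
position: [0.5194, 0.0195, 0.0951]
tcp_rot: [-0.006, 1.571, 0.006]
ft_force: [-0.6, -1.8, 0.4]
gripper_width: 0.148
```

```bash
python3 st.py
```

```text
17.7 [0.5194 0.0195 0.0951] [-0.e+00 -1.e-04 -1.e+00] jaw 0.42 0.14771195409471963 [-0.56 -1.82  0.35] [-0.476  0.165  0.082]
```

>>> servo_tool(deltas=[[[0,0,0],[0,0,-0.1],0],[[0,0,0],[0,0,-0.2],0],[[0,0,0],[0,0,-0.3],0],[[0,0,0],[0,0,-0.4],0],[[0,0,0],[0,0,-0.5],0],[[0,0,0],[0,0,-0.5],0],[[0,0,0],[0,0,-0.5],0],[[0,0,0],[0,0,-0.5],0]])

```text
clock: 18.5
position: [0.5194, 0.0195, 0.0951]
tcp_rot: [0.049, 1.57, -0.049]
ft_force: [-1.2, -2.4, -0.6]
gripper_width: 0.149
```

```bash
python3 st.py
python3 - <<'E'
from h import *
c=cap('side','side12'); im=c['image'][:,:,::-1]
cv2.imwrite('pics/s12.png',np.clip(cv2.resize(im[175:295,260:400],None,fx=5,fy=5,interpolation=cv2.INTER_CUBIC).astype(float)*1.8,0,255).astype(np.uint8))
E
```

```text
18.5 [0.5194 0.0195 0.0951] [ 0.e+00 -1.e-04 -1.e+00] jaw -3.59 0.149457511346745 [-1.15 -2.38 -0.56] [-0.523  0.146  0.117]
```

View pics/s12.png

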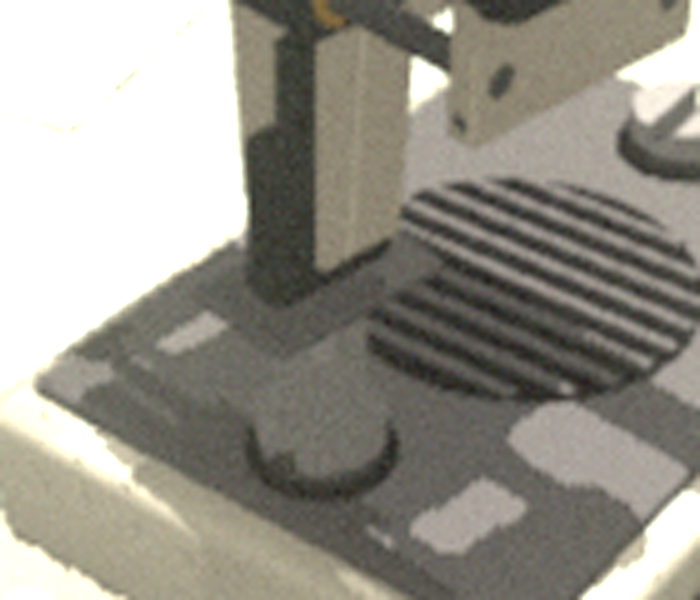

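>>> servo_tool(deltas=[[[0,0,0],[0,0,-0.1],0],[[0,0,0],[0,0,-0.2],0],[[0,0,0],[0,0,-0.3],0],[[0,0,0],[0,0,-0.3],0],[[0,0,0],[0,0,-0.3],0],[[0,0,0],[0,0,-0.3],0],[[0,0,0],[0,0,-0.3],0],[[0,0,0],[0,0,-0.3],0]])

```text
clock: 19.35
position: [0.5194, 0.0195, 0.0952]
tcp_rot: [0.082, 1.569, -0.082]
ft_force: [-1.0, -2.4, 0.5]
gripper_width: 0.147
```

```bash
python3 st.py
```

```text
19.35 [0.5194 0.0195 0.0952] [ 0. -0. -1.] jaw -6.0 0.14685291895465327 [-1.04 -2.35  0.49] [-0.667  0.233  0.314]
```

>>> servo_tool(deltas=[[[0,0,0],[0,0,-0.1],0],[[0,0,0],[0,0,-0.15],0],[[0,0,0],[0,0,-0.15],0],[[0,0,0],[0,0,-0.15],0],[[0,0,0],[0,0,-0.15],0],[[0,0,0],[0,0,-0.15],0],[[0,0,0],[0,0,-0.15],0],[[0,0,0],[0,0,-0.15],0]])

```text
clock: 20.15
position: [0.5194, 0.0196, 0.0951]
tcp_rot: [0.099, 1.569, -0.099]
ft_force: [-1.5, -2.4, 0.0]
gripper_width: 0.147
```

```bash
python3 st.py
```

```text
20.15 [0.5194 0.0196 0.0951] [-0.  0. -1.] jaw -7.2 0.1465705044659917 [-1.55 -2.43  0.04] [-0.583  0.179  0.496]
```

>>> servo_tool(deltas=[[[0,0,0],[0,0,0.4],0],[[0,0,0],[0,0,0.8],0],[[0,0,0],[0,0,1.1],0],[[0,0,0],[0,0,1.1],0],[[0,0,3],[0,0,1.1],0],[[0,0,7],[0,0,1.1],0],[[0,0,15],[0,0,1.1],0],[[0,0,30],[0,0,1.1],0]])

```text
clock: 20.95
position: [0.5186, 0.0197, 0.1252]
tcp_rot: [-0.021, 1.572, 0.022]
ft_force: [-0.4, 0.5, -1.3]
gripper_width: 0.15
```

>>> servo_tool(deltas=[[[0,5,2],[0,0,0.5],0],[[-1,15,2],[0,0,1.5],0],[[-2,30,2],[0,0,2.5],0],[[-3,50,2],[0,0,3.5],0],[[-5,75,2],[0,0,4.5],0],[[-7,100,2],[0,0,5.5],0],[[-9,125,2],[0,0,6.5],0],[[-11,145,2],[0,0,7.5],0]])

```text
clock: 21.75
position: [0.5088, 0.1661, 0.1288]
tcp_rot: [-0.841, 1.4, 0.841]
ft_force: [0.8, -0.2, -1.3]
gripper_width: 0.145
```

```bash
python3 st.py
cat > scr.py <<'E'
from h import *
import sys
def screw(c,X,name,thr=None,z=.076):
    u,v=proj(c,[X])[0]; x0,y0=int(u)-18,int(v)-18; im=c['image']
    up=cv2.resize(im[y0:y0+36,x0:x0+36],None,fx=8,fy=8,interpolation=cv2.INTER_CUBIC)
    cv2.imwrite('pics/%s.png'%name,cv2.resize(up[:,:,::-1],(400,400)))
    g=up.mean(2); yy,xx=np.mgrid[:288,:288]; near=(xx-144)**2+(yy-144)**2<115**2
    t=thr or cv2.threshold(g[near].astype(np.uint8).reshape(-1,1),0,255,cv2.THRESH_OTSU)[0]
    m=((g>t)&near).astype(np.uint8)*255
    cs=sorted([q for q in cv2.findContours(m,cv2.RETR_EXTERNAL,cv2.CHAIN_APPROX_NONE)[0] if cv2.contourArea(q)>1500],key=cv2.contourArea)[-2:]
    cen=[]
    for q in cs:
        M=cv2.moments(q); cen.append(onplane(c,[[(M['m10']/M['m00']+.5)/8-.5+x0,(M['m01']/M['m00']+.5)/8-.5+y0]],z)[0,:2]*1000)
    if len(cs)==2:
        d=cen[1]-cen[0]; a=np.degrees(np.arctan2(d[1],d[0]))%180-90; print(name,t,'slot dir',a,'angle deg',5.96-a,'areas',[cv2.contourArea(q) for q in cs])
    else: print(name,t,len(cs))
E
python3 - <<'E'
from h import *; from scr import screw
c=cap('top','top13'); screw(c,[.519,.0202,.076],'t13l'); screw(c,[.5398,-.179,.076],'t13r')
c=cap('side','side13'); screw(c,[.519,.0202,.076],'s13l'); screw(c,[.5398,-.179,.076],'s13r')
E
```

```text
21.75 [0.5088 0.1661 0.1288] [ 1.7e-03  7.0e-04 -1.0e+00] jaw 61.94 0.1454944171910818 [ 0.75 -0.25 -1.32] [ 0.043 -0.166  0.025]
t13l 120.0 slot dir -83.91675872119256 angle deg 89.87675872119256 areas [9084.5, 9434.5]
t13r 108.0 slot dir -85.14414157562128 angle deg 91.10414157562127 areas [9496.0, 9916.0]
s13l 108.0 slot dir -84.2808692424581 angle deg 90.24086924245809 areas [7529.0, 7538.0]
s13r 120.0 1
```

View pics/side13.png

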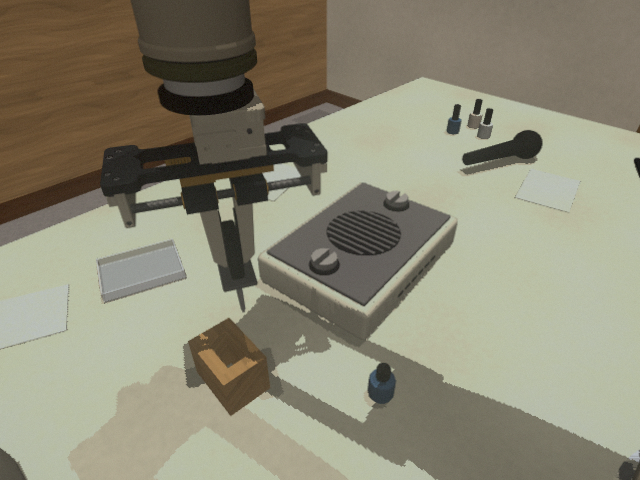

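View pics/t13l.png

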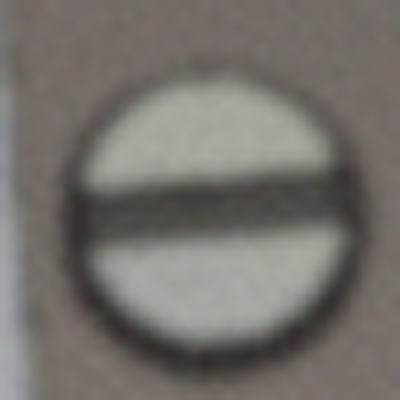

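>>> servo_tool(deltas=[[[-3,14,0],[0,0,1],0],[[-7,28,0],[0,0,2],0],[[-9.8,38,0],[0,0,3],0],[[-9.8,40,0],[0,0,3],0],[[-9.8,40,0],[0,0,3],0],[[-9.8,40,0],[0,0,3],0],[[-9.8,40,-15],[0,0,3],0],[[-9.8,40,-30],[0,0,3],0]])

```text
clock: 22.65
position: [0.499, 0.2041, 0.0962]
tcp_rot: [-1.151, 1.245, 1.151]
ft_force: [0.2, -0.4, -1.2]
gripper_width: 0.147
```

```bash
python3 st.py
python3 - <<'E'
from h import *
c=cap('side','side14'); im=c['image'][:,:,::-1]
cv2.imwrite('pics/s14.png',np.clip(cv2.resize(im[200:420,130:310],None,fx=2.7,fy=2.7,interpolation=cv2.INTER_CUBIC).astype(float)*1.8,0,255).astype(np.uint8))
E
```

```text
22.65 [0.499  0.2041 0.0962] [ 7.e-04  1.e-04 -1.e+00] jaw 85.48 0.14675871086075887 [ 0.23 -0.4  -1.19] [ 0.059 -0.141  0.044]
```

View pics/s14.png

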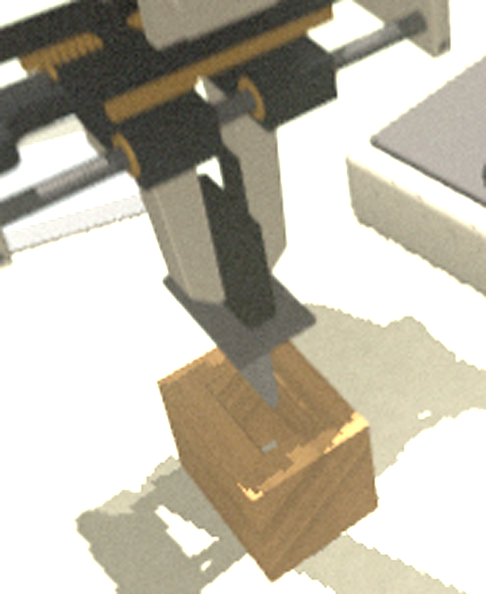

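>>> servo_tool(deltas=[[[0,0,-10],[0,0,0],0],[[0,0,-22],[0,0,0],0],[[0,0,-34],[0,0,0],0],[[0,0,-44],[0,0,0],0],[[0,0,-51],[0,0,0],0],[[0,0,-55],[0,0,0],0],[[0,0,-57.5],[0,0,0],0],[[0,0,-58],[0,0,0],0]])

```text
clock: 23.5
position: [0.4987, 0.2046, 0.0391]
tcp_rot: [-1.152, 1.244, 1.152]
ft_force: [0.1, 0.4, -1.9]
gripper_width: 0.149
```

```bash
python3 st.py
```

```text
23.5 [0.4987 0.2046 0.0391] [ 1.e-04  0.e+00 -1.e+00] jaw 85.6 0.14939402310186398 [ 0.07  0.44 -1.94] [ 0.048 -0.156  0.016]
```

>>> servo_tool(deltas=[[[0,0,-1],[0,0,0],0],[[0,0,-1.5],[0,0,0],0],[[0,0,-1.5],[0,0,0],0.15],[[0,0,-1.5],[0,0,0],0.25],[[0,0,-1.5],[0,0,0],0.4],[[0,0,-1.5],[0,0,0],0.5],[[0,0,-1.5],[0,0,0],0.5],[[0,0,2],[0,0,0],0.5]])

```text
clock: 24.3
position: [0.4982, 0.2045, 0.0408]
tcp_rot: [-1.152, 1.245, 1.153]
ft_force: [-0.7, 0.3, -0.5]
gripper_width: 0.485
```

>>> servo_tool(deltas=[[[0,0,15],[0,0,0],0.5],[[0,0,40],[0,0,0],0.5],[[0,0,70],[0,0,0],0.5],[[0,0,105],[0,0,0],0.5],[[0,0,140],[0,0,0],0.5],[[0,0,165],[0,0,0],0.5],[[0,0,175],[0,0,0],0.5],[[0,0,175],[0,0,0],0.5]])

```text
clock: 25.1
position: [0.4997, 0.2049, 0.2186]
tcp_rot: [-1.153, 1.241, 1.15]
ft_force: [0.6, -0.6, -0.6]
gripper_width: 0.501
```

```bash
python3 st.py
python3 - <<'E'
from h import *
from scr import screw
c=cap('side','side15'); screw(c,[.519,.0202,.076],'s15l')
im=c['image'][:,:,::-1]
cv2.imwrite('pics/s15.png',np.clip(cv2.resize(im[180:420,170:470],None,fx=2.6,fy=2.5,interpolation=cv2.INTER_CUBIC).astype(float)*1.5,0,255).astype(np.uint8))
c=cap('wrist','w15')
im=c['image'][:,:,::-1]; u,v=proj(c,[.498,.204,.06])[0].astype(int); print(u,v)
cv2.imwrite('pics/w15z.png',cv2.resize(im[v-60:v+60,u-60:u+60],None,fx=4,fy=4))
E
```

```text
25.1 [0.4997 0.2049 0.2186] [ 0.0038  0.0011 -1.    ] jaw 85.6 0.5011002336362903 [ 0.65 -0.59 -0.56] [ 0.094 -0.204 -0.073]
s15l 99.0 slot dir -83.98620068725003 angle deg 89.94620068725003 areas [7446.0, 7462.0]
314 201
```

View pics/s15.png

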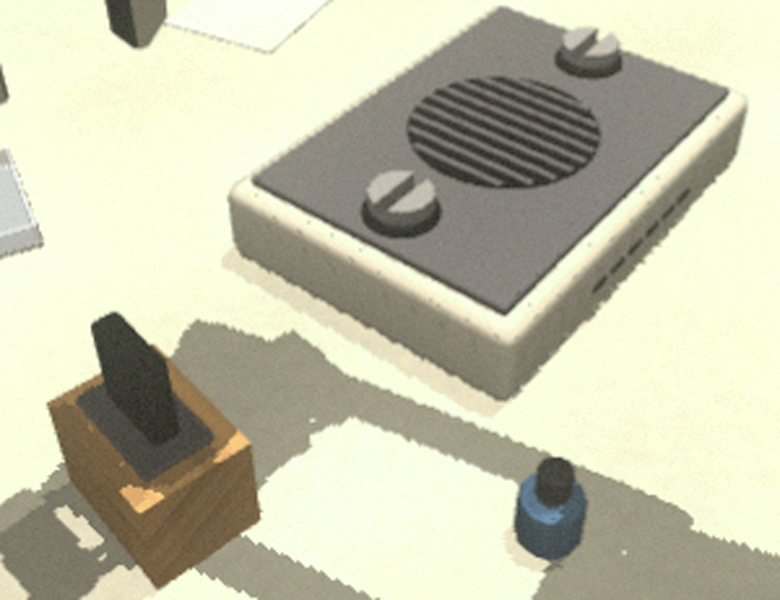

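View pics/w15z.png

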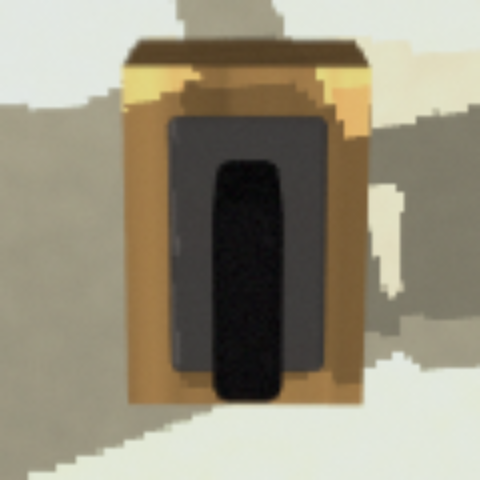

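>>> servo_tool(deltas=[[[0,0,0],[0,0,0],0.5],[[0,0,0],[0,0,0],0.5],[[0,0,0],[0,0,0],0.5],[[0,0,0],[0,0,0],0.5],[[0,0,0],[0,0,0],0.5],[[0,0,0],[0,0,0],0.5],[[0,0,0],[0,0,0],0.5],[[0,0,0],[0,0,0],0.5]])

```text
clock: 26.0
position: [0.4986, 0.2046, 0.2162]
tcp_rot: [-1.152, 1.244, 1.152]
ft_force: [1.0, -0.7, -0.5]
gripper_width: 0.499
```

```bash
python3 -c "
from cell import bot
print(bot.sign_off())"
```

```text
the job is handed in; nothing more can be done
None
```

The undone screw, the one on the stand's side of the box, is fully home and the key is back upright in its stand. I handed the job in at about 26 s. I turned the screw from about 17° to its hard stop; the resisting torque rose from about 0.1 to 0.5 N m there. I then eased the key back before lifting it out.

- **Undone screw:** in the last pictures it measures 89.9° to 90.2°, slot parallel to the long sides.
- **Other screw:** it was never touched. It measured 90.1° at the start and 91.1° later in the top view, a difference I put down to measurement error. The side-view measurement of it failed.
- **Key:** the guard lies flat on the stand and lines up with it. The gripper is open and about 10 cm clear above the key.

**Disagreement:** the cameras show the fingertips ending about 36 mm short of the reported tool point. My first grip therefore held only the top 5 mm or so of the handle, and the key appeared to sag about 5 mm. I put the key back in its stand and gripped it lower before turning the screw.

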